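# Fit a filter cassette in the dust-extractor box

## Task

Lift the dust-extractor box's lid up and over until it stays open by itself, and let go of it. Then fit the filter cassette that lies on the bench: hold it tilted, hook its thin tongue under the steel ledge at the end of the bay nearer the robot, and swing the other end down until the cassette lies flat on the bay floor. Leave the lid standing open, and leave the other things on the bench where they are.

Things in the scene. Friction and masses are not known exactly. Their poses are not given: they have to be found in the camera images.
- extractor: Plywood dust-extractor box fixed to the bench: 236 (its x) x 192 (its y) x 130 mm high, walls 12 mm, black hose port (64 mm across) sticking out 30 mm at its +x end. Origin: centre of the underside; x from the end nearer the robot to the far end, z up. Under the lid is an empty filter bay open at the top: inside 212 mm long (x -106..+106), 168 mm wide (y -84..+84), rim 130 mm above the bench.
- bay_floor (a point): Centre of the bay's flat floor, 75 mm above the bench and 55 mm below the rim; axes as the box's. The suction grille in it is flush.
- ledge_edge (a point): Middle of the lower free edge of the steel ledge across the near (-x) end of the bay, 22 mm above the bay floor. The ledge sticks out 24 mm from the end wall (box x -106..-82), over the whole width, 6 mm thick. Axes as the box's.
- lid (a joint): Angle of the box's plywood lid, rad: 0 shut (start), grows as it opens, stop at 1.85. Hinged on the box's +y rim. Nearly free hinge: let go below about 1.4 it falls shut, beyond about 1.55 it falls back to the stop and stays. Lid 244 x 200 x 12 mm, about 0.4 kg; shut, its top is 143 mm above the bench and its free (-y) edge overhangs the box by 8 mm.
- lid_handle (a point): Middle of the round bar of the lid's steel pull handle, moving with the lid: bar 12 mm thick, 110 mm long, parallel to the box's x; bar centre 35 mm off the lid's top face (178 mm above the bench when shut). Axes turn with the lid; parallel to the box's when shut.
- lid_hinge (a point): Middle of the lid's hinge line: y +96 mm, 130 mm high in the box's frame; the line runs along the box's x. With the lid shut the handle bar's centre is at y -175, z +48 mm from this point; opening carries it up and over towards the box's +y.
- cassette_center (a point): Loose filter cassette, about 0.25 kg, flat on the bench. Pale wood frame 200 (its x) x 150 (y) x 20 mm, pleated grey filter; the last 26 mm at its -x end is a thinner metal tongue. On top an upright flat grip rib, 12 mm thick (x), 80 long (y), 30 high, across the middle. This point: mid length and width, 25 mm above the underside, half-way up to the rib's top. z out of the rib's top.
- cassette_tongue (a point): Middle of the lower outer edge of the cassette's tongue (cassette x -100 mm, on the underside). The tongue is bare metal, 8 mm thick, 26 mm long, as wide as the cassette and level with its underside. Axes as the cassette's.
- cassette_heel (a point): Middle of the lower outer edge of the cassette's plain end (cassette x +100 mm, on the underside). Axes as the cassette's.
- glue: white glue bottle, 56 mm across, 160 tall, standing on the bench; bystander; origin at the centre of its underside
- screw_jar: glass jar with a steel cap, 70 mm across, 85 tall; bystander; origin at the centre of its underside
- mallet: wooden mallet lying flat, head 65 x 130 x 50 mm, 220 mm handle to its -x; bystander; origin on the bench, in the handle's length
- sanding_block: cork sanding block 62 x 110 x 36 mm, lying beyond the cassette's plain end; bystander; origin at the centre of its underside
- pencil: flat carpenter's pencil 160 x 14 x 9 mm, lying beside the cassette along its x; bystander; origin at the centre of its underside
- try_square: small try square, wooden stock 20 x 110 x 14 mm and steel blade 90 x 30 mm; bystander; origin on the bench, 30 mm from the stock

How it is judged:
By the outcome, as a careful person would: the job done as asked, in the order asked, and still so for the second after the job is handed in, with the robot touching nothing.
It also fails if it takes over 64 s, if anything falls off the work surface, if the arm or the gripper's body presses on something with over 40 N, if the wrist force passes 120 N, or if a joint passes its speed limit or range.

## Robot

A 7-joint arm with a two-finger parallel gripper is mounted at the origin on the work surface. World frame = base frame: x ahead of the robot, y to its left, z up, the work surface at z = 0. Lengths are in m, angles in degrees, forces in N, time in s.
With the tool pointing down it reaches from about 0.35 to 0.775 m from the base axis. Payload 3.1 kg.
Tool frame: the origin (TCP) lies midway between the tips of the shut fingers; the grasp point (between the pads) lies 19 mm behind it; z points along the fingers, y is the direction in which the jaws open and shut (so a half turn about z gives the same grasp; the last joint's range is limited). The gripper opens to 85 mm and grips with 20 to 120 N. Pads are 22 mm wide; open, the fingers measure 114 mm over their backs; the gripper's body (76 mm by 85 mm) begins 54 mm behind the grasp point. The pads swing forward as they close: fully open they stand 13 mm farther back than shut.
Start: joints at [-76.645, 17.813, 0.802, 86.603, -0.252, 75.585, -1.558], TCP at [0.149, 0.529, 0.231] pointing down, gripper open.
Joint ranges: [-154.91, 154.91], [-16.99, 109.72], [-72.82, 74.43], [7.12, 147.25], [-82.49, 262.49], [11.32, 116.49], [-174.64, 174.64]. Speed limits (degrees/s): [159.86, 159.86, 180, 180, 180, 180, 180].

## Interface

Orientations are given as a 3x3 rotation matrix whose columns are the frame's x, y, z axes.
In Python, from cell import r gives the robot as it stands.
- The arm moves only by the tool play_rows, never from a script. Its argument "series" is one flat list of numbers, 7 for each row, row after row: the shift along the tool's x, y, z each as a share of 0.075 m, from -1 to 1, then the turn, a rotation vector about the tool's x, y, z each as a share of 180 degrees, from -1 to 1, then the closure, from 0 (fully open) to 1 (shut). A call has exactly 10 rows; each row shifts and turns the commanded pose from where the row before left it, along the tool's axes as they then stand; what a row does not reach is not made up. A row lasts 1/8 s, in which the tool goes at most 62.5 mm and 10.7 degrees, less where a joint would pass 70% of its speed; a pose out of reach is approached as far as the arm can. A call with a number of a shift or a turn outside -1 to 1 is refused whole. A call with a gripper value outside its range is refused whole. The fingers move at their own pace and stop on an object; "force" is the grip in N (left out, the last holds). Time passes only in rows, so rows that do not move let the fingers close, or fill a call up. It gives the time, the measured TCP pose, the force and the opening at its end, in the units of the state.
- r.get_obs(): the state, without advancing time (a new reading comes with each control period).
- r.snapshot(name): name is "scene" or "top"; returns the picture (420x560x3 uint8, blue, green, red); there is no depth.
- r.camera_params(name): a dict with "K" (3x3 intrinsics, pixels), "R" (3x3) and "t" (3): a world point X has camera coordinates R X + t. Camera axes: x right, y down, z forward; pixel columns grow to the right and rows downward; lengths in m; the calibration is good to about 2 mm. A picture is of the moment at which its call begins. camera_params takes no time and is no camera call.
- r.finish_job(): hands the job in, once; it reports no verdict.
The state is a dict: "time_s": time; "joint_pos": joint angles; "joint_velocities": joint speeds; "joint_torque": joint torques, N m; "eef_pos": TCP position; "eef_rot": TCP orientation; "wrist_force": force on the tool from outside, world axes, zero at the start; "torque": the same for the moment, N m; "gripper_width": finger opening in m.
Only numpy, scipy, OpenCV 4.12 (cv2) and the standard library are available. Lean on these libraries where they do the work, as an engineer would, in place of code of your own. Each camera call takes 0.05 s, during which the arm holds its last target.

## Working session

There is one attempt and no reset: what is moved stays moved. The work goes in short steps, Python scripts to look and compute and a tool call to move; the robot and the scene stay as the last step left them, time stands still between calls to the robot, and variables do not carry over. Pictures are saved under pics/ and viewed, and the job is handed in when it is done.

Besides the shell and the picture viewer there is one more tool, called after "Emit:" by a JSON object that holds its "api" and its "payload". play_rows: Moves the arm, as the interface text tells. Shift numbers are shares of 0.075 m and turn numbers shares of 180 degrees, none past 1 either way. Its arguments: {"type":"object","properties":{"series":{"type":"array","items":{"type":"number","minimum":-1,"maximum":1}},"force":{"type":"number"}},"required":["series"]}

```bash
mkdir -p pics; ls
python3 - <<'E'
from cell import r
import cv2
o=r.get_obs();print(o)
for n in("scene","top"):
    cv2.imwrite(f"pics/{n}0.png",r.snapshot(n)); print(n,r.camera_params(n))
E
```

```text
pics
{'time_s': 0.0, 'joint_pos': array([-76.64303996,  17.86116211,   0.80101222,  86.69257434,
        -0.25346362,  75.58411689,  -1.55866687]), 'joint_velocities': array([ 0.029017  ,  0.00423661,  0.11601314, -0.01028172, -0.0437384 ,
       -0.01245   ,  0.0704614 ]), 'joint_torque': array([-5.04462714e-04, -3.79916704e+01,  1.45760248e-01, -2.30593389e+01,
        1.20897638e-02,  1.32922709e-02, -1.42808321e-05]), 'eef_pos': array([0.14903264, 0.52866078, 0.23020975]), 'eef_rot': array([[-9.62494461e-01,  2.71300719e-01, -5.76191233e-04],
       [ 2.71301322e-01,  9.62491706e-01, -2.30413396e-03],
       [-7.05339169e-05, -2.37403762e-03, -9.99997179e-01]]), 'wrist_force': array([-0.55223922,  0.25306272,  0.93805903]), 'torque': array([-0.00662774,  0.04111349,  0.00089021]), 'gripper_width': 0.08564622392822968}
scene {'K': array([[468.02373402,   0.        , 270.67544046],
       [  0.        , 468.02373402, 211.12944286],
       [  0.        ,   0.        ,   1.        ]]), 'R': array([[-0.41614365,  0.90929239, -0.00343793],
       [ 0.71406278,  0.32445003, -0.62036   ],
       [-0.56297319, -0.26061377, -0.78430967]]), 't': array([ 0.21435585, -0.34995476,  1.68162917])}
top {'K': array([[537.41486796,   0.        , 284.52490416],
       [  0.        , 537.41486796, 217.0970471 ],
       [  0.        ,   0.        ,   1.        ]]), 'R': array([[-0.00996982, -0.99986738, -0.01287732],
       [-0.99688966,  0.01094529, -0.0780462 ],
       [ 0.0781768 ,  0.01205916, -0.99686657]]), 't': array([0.03464869, 0.57166034, 1.59172267])}
```

View pics/scene0.png

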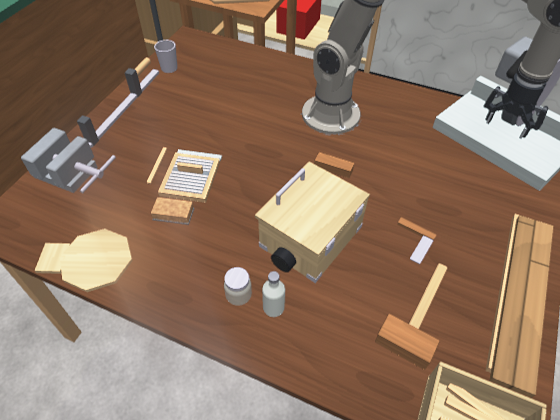

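View pics/top0.png

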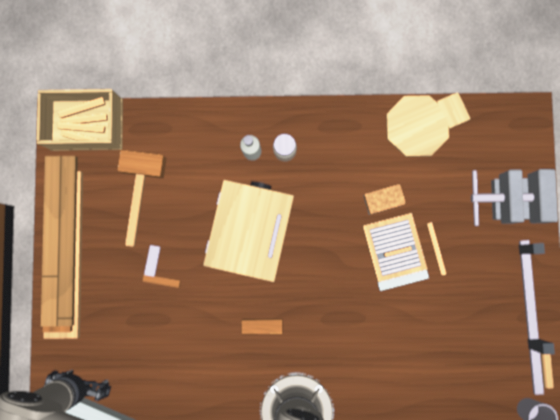

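```bash
cat > h.py <<'E'
import numpy as np, cv2
from cell import r
P={n:r.camera_params(n) for n in("scene","top")}
def ray(n,uv):
    p=P[n];R=np.array(p["R"]);t=np.array(p["t"]);d=R.T@np.linalg.inv(p["K"])@np.array([uv[0],uv[1],1.]);return -R.T@t,d
def onz(n,uv,z):
    c,d=ray(n,uv);return c+d*(z-c[2])/d[2]
def proj(n,X):
    p=P[n];q=np.array(p["K"])@(np.array(p["R"])@np.array(X)+np.array(p["t"]));return q[:2]/q[2]
def tri(a,b):
    c1,d1=ray("top",a);c2,d2=ray("scene",b)
    d1=d1/np.linalg.norm(d1);d2=d2/np.linalg.norm(d2)
    s=np.linalg.lstsq(np.c_[d1,-d2],c2-c1,rcond=None)[0]
    p,q=c1+s[0]*d1,c2+s[1]*d2
    return (p+q)/2,np.linalg.norm(p-q)
E
python3 - <<'E'
from h import *
a=cv2.imread("pics/top0.png")
L=a[165:300,190:310];C=a[200:305,350:460]
cv2.imwrite("pics/c1.png",np.hstack([cv2.resize(L,(400,450),interpolation=2),cv2.resize(C[:, :],(400,450*0+382),interpolation=2) if 0 else cv2.resize(C,(400,450),interpolation=2)]))
s=cv2.imread("pics/scene0.png")
cv2.imwrite("pics/c2.png",cv2.resize(s[140:290,140:390],(800,480),interpolation=2))
E
```

```text
(no output)
```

View pics/c1.png

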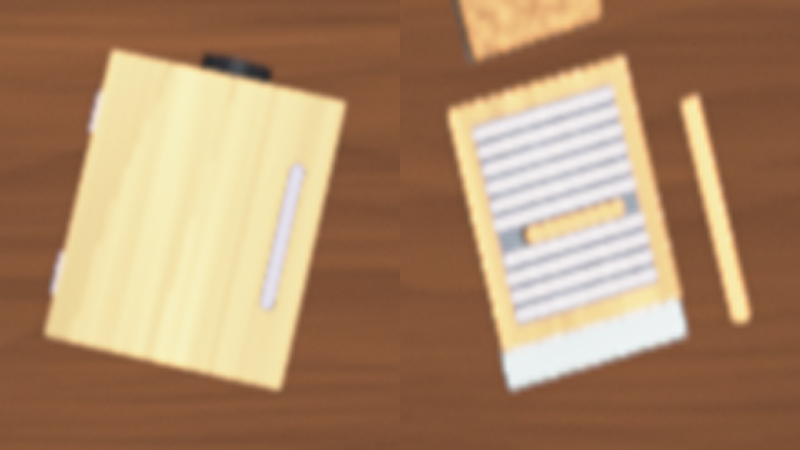

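View pics/c2.png

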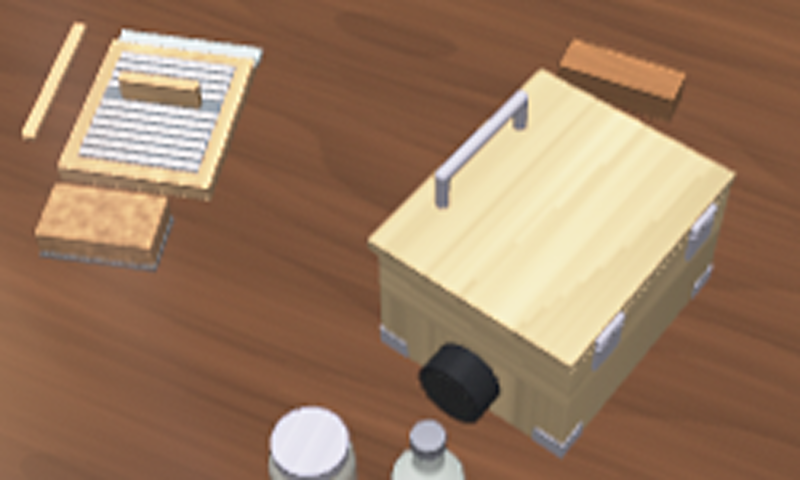

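Run:
```python
from h import *
a=cv2.imread("pics/top0.png");s=cv2.imread("pics/scene0.png")
def rects(im,roi,lo,hi):
    x0,y0,x1,y1=roi;f=6
    c=cv2.resize(im[y0:y1,x0:x1],None,fx=f,fy=f,interpolation=cv2.INTER_CUBIC)
    m=cv2.inRange(cv2.cvtColor(c,cv2.COLOR_BGR2HSV),np.array(lo),np.array(hi))
    cs=cv2.findContours(m,0,2)[0];k=max(cs,key=cv2.contourArea)
    R=cv2.minAreaRect(k);M=cv2.moments(k)
    conv=lambda p:(np.array(p)+.5)/f-.5+[x0,y0]
    q=cv2.approxPolyDP(cv2.convexHull(k),12,True)[:,0]
    return conv(cv2.boxPoints(R)),conv((M['m10']/M['m00'],M['m01']/M['m00'])),conv(q)
def show(nm,c,z,n="top"):
    w=np.array([onz(n,p,z) for p in c]);print(nm,w[:,:2].round(4).tolist())
    if len(w)==4:
        e=np.roll(w,-1,0)-w
        print("  sides",np.linalg.norm(e,axis=1).round(4),"ang",np.degrees(np.arctan2(e[:,1],e[:,0])).round(2),"c",w.mean(0).round(4))
b,c,q=rects(a,(195,170,305,295),(10,40,150),(35,255,255));show("lid",b,.143);show("lidq",q,.143)
b,c,q=rects(a,(265,205,290,265),(0,0,150),(180,55,255));show("handle",b,.184);
print("hc",onz("top",c,.184))
# cassette: frame or tongue (bright / pale)
b,c,q=rects(a,(355,208,432,295),(0,0,160),(180,255,255));show("cas",b,.018);show("q",q,.018)
b,c,q=rects(a,(378,250,418,264),(10,90,150),(35,255,255));show("rib",b,.05);print(onz("top",c,.05))
```

```text
lid [[0.4453, 0.331], [0.6959, 0.2743], [0.6283, -0.0028], [0.3799, 0.057]]
  sides [0.2569 0.2852 0.2554 0.2817] ang [ -12.75 -103.71  166.46   76.58] c [0.5373 0.1648 0.143 ]
lidq [[0.6792, 0.2781], [0.6763, 0.1967], [0.6238, 0.0004], [0.3838, 0.0591], [0.4301, 0.2537]]
handle [[0.452, 0.0764], [0.5712, 0.0481], [0.5678, 0.034], [0.4486, 0.0623]]
  sides [0.1225 0.0145 0.1225 0.0144] ang [ -13.34 -103.55  166.61   76.6 ] c [0.5099 0.0552 0.184 ]
hc [0.50962139 0.0551906  0.184     ]
cas [[0.5474, -0.202], [0.5868, -0.3553], [0.3857, -0.4031], [0.3468, -0.2514]]
  sides [0.1583 0.2067 0.1567 0.2065] ang [ -75.56 -166.62  104.38   13.82] c [ 0.4667 -0.303   0.018 ]
q [[0.5828, -0.3523], [0.3871, -0.3982], [0.3495, -0.2547], [0.5442, -0.2049]]
  sides [0.201  0.1483 0.2009 0.1523] ang [-166.8   104.67   14.35  -75.33] c [ 0.4659 -0.3025  0.018 ]
rib [[0.46, -0.2609], [0.4753, -0.3129], [0.4675, -0.3151], [0.4522, -0.2631]]
  sides [0.0542 0.0082 0.0542 0.0082] ang [ -73.63 -164.46  106.37   15.69] c [ 0.4638 -0.288   0.05  ]
[ 0.46354051 -0.28664957  0.05      ]
```

```bash
cat >> h.py <<'E'
from scipy.spatial.transform import Rotation as Ro
import json
def pose(p,M): T=np.eye(4);T[:3,:3]=M;T[:3,3]=p;return T
def rnd(v,d): return np.round(v,d)+0.0
def rows(Ts,g,T0=None,d=3,brk=10):
    """rows from present pose through targets Ts, with rounding carried over"""
    if T0 is None:
        o=r.get_obs();T0=pose(o["eef_pos"],o["eef_rot"])
    T=T0.copy();out=[];
    for i,Tn in enumerate(Ts):
        D=np.linalg.inv(T)@Tn
        s=rnd(D[:3,3]/.075,d);w=Ro.from_matrix(D[:3,:3]).as_rotvec();w=rnd(w/np.pi,d+1 if d<3 else 4)
        gg=g[i] if np.ndim(g) else g
        out.append([*s.tolist(),*w.tolist(),gg])
        E=pose(s*.075,Ro.from_rotvec(w*np.pi).as_matrix());T=T@E
        flag=" !" if np.linalg.norm(s)*.075>.06 or np.linalg.norm(w)*180>10.6 else ""
        print(", ".join("%g"%x for x in out[-1])+","+flag+("\n" if (i+1)%brk==0 else ""))
    return T
def interp(Ta,Tb,n):
    w=Ro.from_matrix(Ta[:3,:3].T@Tb[:3,:3]).as_rotvec()
    return [pose(Ta[:3,3]+(Tb[:3,3]-Ta[:3,3])*k/n,Ta[:3,:3]@Ro.from_rotvec(w*k/n).as_matrix()) for k in range(1,n+1)]
def now():
    o=r.get_obs();return pose(o["eef_pos"],o["eef_rot"])
def seq(T,*legs):
    L=[]
    for Tb,n in legs: L+=interp(T,Tb,n);T=Tb
    return L
# box
BY=np.radians(-13.5);bx=np.array([np.cos(BY),np.sin(BY),0]);by=np.array([-bx[1],bx[0],0]);bz=np.array([0,0,1.])
BO=np.array([.5285,.132,0])
def box(x,y,z): return BO+bx*x+by*y+bz*z
def tooldown(yaxis):
    y=np.array(yaxis);z=np.array([0,0,-1.]);return np.c_[np.cross(y,z),y,z]
E
python3 - <<'E'
from h import *
print(box(0,-.079,.178),box(-.122,-.104,.143),box(.122,-.104,.143))
T=now();M=tooldown(by)
print(M)
L=seq(T,(pose(T[:3,3]+[.06,-.09,.09],M),3),(pose(box(0,-.079,.30),M),11),(pose(box(0,-.079,.23),M),3),(pose(box(0,-.079,.159),M),3))
rows(L,0)
E
```

```text
[0.51005782 0.05518278 0.178     ] [0.38559255 0.05935386 0.143     ] [0.62285081 0.00239319 0.143     ]
[[-0.97236992  0.23344536  0.        ]
 [ 0.23344536  0.97236992  0.        ]
 [ 0.          0.         -1.        ]]
-0.365, -0.314, -0.399, -0.0002, 0, -0.0041, 0,
-0.361, -0.317, -0.4, -0.0003, 0, -0.0042, 0,
-0.357, -0.323, -0.4, -0.0002, 0, -0.0041, 0,
-0.464, -0.367, 0.025, 0, 0, 0, 0,
-0.463, -0.366, 0.025, 0, 0, 0, 0,
-0.463, -0.367, 0.024, 0, 0, 0, 0,
-0.464, -0.367, 0.025, 0, 0, 0, 0,
-0.463, -0.367, 0.025, 0, 0, 0, 0,
-0.463, -0.367, 0.024, 0, 0, 0, 0,
-0.464, -0.366, 0.025, 0, 0, 0, 0,

-0.463, -0.367, 0.025, 0, 0, 0, 0,
-0.464, -0.367, 0.024, 0, 0, 0, 0,
-0.463, -0.367, 0.025, 0, 0, 0, 0,
-0.463, -0.367, 0.024, 0, 0, 0, 0,
0, 0, 0.312, 0, 0, 0, 0,
0, 0, 0.311, 0, 0, 0, 0,
0, 0, 0.311, 0, 0, 0, 0,
0, 0, 0.315, 0, 0, 0, 0,
0, 0, 0.316, 0, 0, 0, 0,
0, 0, 0.315, 0, 0, 0, 0,
```

Emit:
{"api": "play_rows", "payload": {"series": [-0.36,-0.32,-0.4,0,0,-0.004,0,-0.36,-0.32,-0.4,0,0,-0.004,0,-0.36,-0.32,-0.4,0,0,-0.004,0,-0.46,-0.37,0.02,0,0,0,0,-0.46,-0.37,0.02,0,0,0,0,-0.46,-0.37,0.02,0,0,0,0,-0.46,-0.37,0.02,0,0,0,0,-0.46,-0.37,0.02,0,0,0,0,-0.46,-0.37,0.02,0,0,0,0,-0.46,-0.37,0.02,0,0,0,0], "force": 60}}

```text
time_s: 1.35
eef_pos: [0.3983, 0.192, 0.3104]
eef_rot: [[-0.972, 0.235, -0.001], [0.235, 0.972, -0.0], [0.001, -0.0, -1.0]]
wrist_force: [0.7, -0.0, 0.3]
gripper_width: 0.0853
```

Run:
```python
from h import *
T=now();M=tooldown(by);print(T)
L=seq(T,(pose(box(0,-.079,.30),M),4),(pose(box(0,-.079,.22),M),3),(pose(box(0,-.079,.21),M),3))
rows(L,0)
```

```text
[[-9.72086497e-01  2.34622027e-01 -5.89110840e-04  3.98311626e-01]
 [ 2.34622137e-01  9.72086641e-01 -1.24250491e-04  1.91987192e-01]
 [ 5.43514875e-04 -2.59000669e-04 -9.99999819e-01  3.10398241e-01]
 [ 0.00000000e+00  0.00000000e+00  0.00000000e+00  1.00000000e+00]]
-0.469, -0.356, 0.034, 0, 0, -0.0001, 0,
-0.469, -0.356, 0.035, 0, -0.0001, -0.0001, 0,
-0.469, -0.356, 0.035, -0.0001, 0, -0.0001, 0,
-0.469, -0.356, 0.034, 0, -0.0001, -0.0001, 0,
0, 0, 0.356, 0, 0, 0, 0,
0, 0, 0.355, 0, 0, 0, 0,
0, 0, 0.356, 0, 0, 0, 0,
0, 0, 0.044, 0, 0, 0, 0,
0, 0, 0.045, 0, 0, 0, 0,
0, 0, 0.044, 0, 0, 0, 0,
```

Emit:
{"api": "play_rows", "payload": {"series": [-0.47,-0.36,0.03,0,0,0,0,-0.47,-0.36,0.03,0,0,0,0,-0.47,-0.36,0.03,0,0,0,0,-0.4,-0.3,0.03,0,0,0,0,0,0,0.35,0,0,0,0,0,0,0.35,0,0,0,0,0,0,0.35,0,0,0,0,0,0,0.1,0,0,0,0,0,0,0,0,0,0,0,0,0,0,0,0,0,0]}}

```text
time_s: 2.6
eef_pos: [0.5064, 0.0609, 0.2167]
eef_rot: [[-0.972, 0.235, 0.002], [0.235, 0.972, 0.0], [-0.002, 0.001, -1.0]]
wrist_force: [0.8, -0.3, -0.6]
gripper_width: 0.0855
```

Run:
```python
from h import *
T=now();M=tooldown(by);print(T[:3,3],box(0,-.079,.159))
t=r.snapshot("top");s=r.snapshot("scene")
cv2.imwrite("pics/p1.png",np.hstack([cv2.resize(t[150:300,190:390],(400,300),interpolation=2),cv2.resize(s[110:260,230:430],(400,300),interpolation=2)]))
L=seq(T,(pose(box(0,-.079,.159),M),4),(pose(box(0,-.079,.159),M),6))
rows(L,[0]*5+[1]*5)
```

```text
[0.50639521 0.06091009 0.21671356] [0.51005782 0.05518278 0.159     ]
-0.017, -0.016, 0.191, 0.0001, 0.0001, -0.0001, 0,
-0.016, -0.016, 0.193, 0.0001, 0.0002, -0.0001, 0,
-0.016, -0.016, 0.192, 0, 0.0002, -0.0001, 0,
-0.016, -0.015, 0.193, 0.0001, 0.0001, -0.0001, 0,
0, 0, 0, 0, 0, 0, 0,
0, 0, 0, 0, 0, 0, 1,
0, 0, 0, 0, 0, 0, 1,
0, 0, 0, 0, 0, 0, 1,
0, 0, 0, 0, 0, 0, 1,
0, 0, 0, 0, 0, 0, 1,
```

View pics/p1.png

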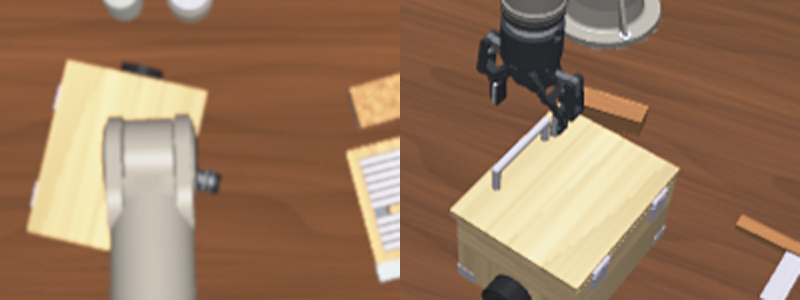

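Emit:
{"api": "play_rows", "payload": {"series": [-0.017,-0.016,0.19,0,0,0,0,-0.017,-0.016,0.19,0,0,0,0,-0.016,-0.016,0.19,0,0,0,0,-0.016,-0.015,0.19,0,0,0,0,0,0,0,0,0,0,0.3,0,0,0,0,0,0,1,0,0,0,0,0,0,1,0,0,0,0,0,0,1,0,0,0,0,0,0,1,0,0,0,0,0,0,1], "force": 40}}

```text
time_s: 3.95
eef_pos: [0.5098, 0.0557, 0.1591]
eef_rot: [[-0.972, 0.234, 0.001], [0.234, 0.972, 0.001], [-0.001, 0.001, -1.0]]
wrist_force: [0.6, 1.4, 3.0]
gripper_width: 0.0106
```

Run:
```python
from h import *
o=r.get_obs();print(o["joint_pos"].round(1),o["gripper_width"],o["wrist_force"],o["eef_pos"])
```

```text
[-31.6  17.7  29.5  99.8  -9.6  64.9  77.3] 0.010552186810507534 [0.56691318 1.39361586 3.03023591] [0.50975575 0.0557165  0.15914879]
```

```bash
cat >> h.py <<'E'
def lidpose(a,tau,dz=.019):
    a=np.radians(a);t=np.radians(tau)
    y,z=-.175,.048
    b=box(0,.096,.13)+by*(y*np.cos(a)+z*np.sin(a))+bz*(-y*np.sin(a)+z*np.cos(a))
    M=Ro.from_rotvec(-bx*t).as_matrix()@tooldown(by)
    return pose(b+M[:,2]*dz,M)
E
python3 - <<'E'
from h import *
L=[lidpose(a,.47*a) for a in np.linspace(0,102,33)[1:]]
rows(L,1); print(lidpose(102,48))
E
```

```text
-0.006, 0.027, -0.127, 0.0087, 0.0003, -0.0003, 1,
0, 0.036, -0.127, 0.0083, 0, 0, 1,
0, 0.04, -0.127, 0.0084, 0, 0, 1,
0, 0.044, -0.125, 0.0083, 0, 0, 1,
0, 0.047, -0.123, 0.0083, 0, 0, 1,
0, 0.052, -0.122, 0.0083, 0, 0, 1,
0, 0.054, -0.12, 0.0084, 0, 0, 1,
0, 0.058, -0.118, 0.0083, 0, 0, 1,
0, 0.062, -0.116, 0.0083, 0, 0, 1,
0, 0.065, -0.114, 0.0083, 0, 0, 1,

0, 0.068, -0.112, 0.0083, 0, 0, 1,
0, 0.072, -0.109, 0.0084, 0, 0, 1,
0, 0.074, -0.108, 0.0083, 0, 0, 1,
0, 0.078, -0.104, 0.0083, 0, 0, 1,
0, 0.081, -0.103, 0.0083, 0, 0, 1,
0, 0.084, -0.099, 0.0084, 0, 0, 1,
0, 0.087, -0.097, 0.0083, 0, 0, 1,
0, 0.09, -0.095, 0.0083, 0, 0, 1,
0, 0.092, -0.091, 0.0083, 0, 0, 1,
0, 0.095, -0.088, 0.0084, 0, 0, 1,

0, 0.098, -0.085, 0.0083, 0, 0, 1,
0, 0.1, -0.083, 0.0083, 0, 0, 1,
0, 0.102, -0.079, 0.0083, 0, 0, 1,
0, 0.105, -0.075, 0.0083, 0, 0, 1,
0, 0.106, -0.073, 0.0084, 0, 0, 1,
0, 0.109, -0.069, 0.0083, 0, 0, 1,
0, 0.111, -0.066, 0.0083, 0, 0, 1,
0, 0.113, -0.062, 0.0083, 0, 0, 1,
0, 0.115, -0.058, 0.0084, 0, 0, 1,
0, 0.116, -0.055, 0.0083, 0, 0, 1,

0, 0.118, -0.052, 0.0083, 0, 0, 1,
0, 0.119, -0.047, 0.0083, 0, 0, 1,
[[-9.72369920e-01  1.56205438e-01 -1.73483714e-01  5.67068881e-01]
 [ 2.33445364e-01  6.50642474e-01 -7.22611675e-01  2.92650951e-01]
 [-5.00332844e-17 -7.43144825e-01 -6.69130606e-01  2.78482587e-01]
 [ 0.00000000e+00  0.00000000e+00  0.00000000e+00  1.00000000e+00]]
```

Emit:
{"api": "play_rows", "payload": {"series": [0,0.03,-0.127,0.0083,0,0,1,0,0.036,-0.127,0.0083,0,0,1,0,0.04,-0.127,0.0083,0,0,1,0,0.044,-0.125,0.0083,0,0,1,0,0.047,-0.123,0.0083,0,0,1,0,0.052,-0.122,0.0083,0,0,1,0,0.054,-0.12,0.0083,0,0,1,0,0.058,-0.118,0.0083,0,0,1,0,0.062,-0.116,0.0083,0,0,1,0,0.065,-0.114,0.0083,0,0,1], "force": 25}}

```text
time_s: 5.2
eef_pos: [0.5202, 0.1, 0.2448]
eef_rot: [[-0.972, 0.228, -0.061], [0.236, 0.938, -0.253], [-0.0, -0.261, -0.965]]
wrist_force: [3.7, -1.0, -4.5]
gripper_width: 0.0102
```

Run:
```python
from h import *
T=now();o=r.get_obs();print(o["joint_pos"].round(1));Q=lidpose(10*102/32,.47*10*102/32);print((np.linalg.inv(Q)@T).round(4))
a=10*102/32
L=[lidpose(a,.47*a) for a in np.linspace(a,102,23)[1:]]
rows(L,1)
```

```text
[-42.6  22.4  30.2  83.2   2.4  84.3  62.4]
[[ 1.0e+00 -2.2e-03  6.0e-04  6.0e-04]
 [ 2.2e-03  1.0e+00 -2.2e-03 -9.0e-04]
 [-6.0e-04  2.2e-03  1.0e+00  2.0e-04]
 [ 0.0e+00  0.0e+00  0.0e+00  1.0e+00]]
-0.007, 0.08, -0.115, 0.0076, -0.0002, -0.0007, 1,
0, 0.071, -0.11, 0.0083, 0, 0, 1,
0, 0.075, -0.107, 0.0084, 0, 0, 1,
0, 0.078, -0.105, 0.0083, 0, 0, 1,
0, 0.081, -0.102, 0.0083, 0, 0, 1,
0, 0.084, -0.1, 0.0083, 0, 0, 1,
0, 0.087, -0.097, 0.0083, 0, 0, 1,
0, 0.089, -0.094, 0.0084, 0, 0, 1,
0, 0.093, -0.091, 0.0083, 0, 0, 1,
0, 0.095, -0.088, 0.0083, 0, 0, 1,

0, 0.097, -0.086, 0.0083, 0, 0, 1,
0, 0.1, -0.082, 0.0084, 0, 0, 1,
0, 0.103, -0.079, 0.0083, 0, 0, 1,
0, 0.104, -0.076, 0.0083, 0, 0, 1,
0, 0.107, -0.072, 0.0083, 0, 0, 1,
0, 0.109, -0.069, 0.0084, 0, 0, 1,
0, 0.111, -0.066, 0.0083, 0, 0, 1,
0, 0.113, -0.062, 0.0083, 0, 0, 1,
0, 0.115, -0.059, 0.0083, 0, 0, 1,
0, 0.116, -0.055, 0.0083, 0, 0, 1,

0, 0.118, -0.051, 0.0084, 0, 0, 1,
0, 0.119, -0.048, 0.0083, 0, 0, 1,
```

Tracking well.

Emit:
{"api": "play_rows", "payload": {"series": [0,0.075,-0.112,0.0083,0,0,1,0,0.072,-0.11,0.0083,0,0,1,0,0.075,-0.107,0.0083,0,0,1,0,0.078,-0.105,0.0083,0,0,1,0,0.081,-0.102,0.0083,0,0,1,0,0.084,-0.1,0.0083,0,0,1,0,0.087,-0.097,0.0083,0,0,1,0,0.089,-0.094,0.0083,0,0,1,0,0.093,-0.091,0.0083,0,0,1,0,0.095,-0.088,0.0083,0,0,1]}}

```text
time_s: 6.45
eef_pos: [0.5398, 0.1819, 0.294]
eef_rot: [[-0.971, 0.206, -0.118], [0.237, 0.84, -0.488], [-0.002, -0.502, -0.865]]
wrist_force: [0.4, -4.1, 7.3]
gripper_width: 0.0104
```

Emit:
{"api": "play_rows", "payload": {"series": [0,0.097,-0.086,0.0083,0,0,1,0,0.1,-0.082,0.0083,0,0,1,0,0.103,-0.079,0.0083,0,0,1,0,0.104,-0.076,0.0083,0,0,1,0,0.107,-0.072,0.0083,0,0,1,0,0.109,-0.069,0.0083,0,0,1,0,0.111,-0.066,0.0083,0,0,1,0,0.113,-0.062,0.0083,0,0,1,0,0.115,-0.059,0.0083,0,0,1,0,0.116,-0.055,0.0083,0,0,1]}}

```text
time_s: 7.7
eef_pos: [0.5581, 0.2548, 0.2911]
eef_rot: [[-0.976, 0.197, -0.094], [0.206, 0.694, -0.69], [-0.07, -0.693, -0.718]]
wrist_force: [13.1, 13.5, 54.4]
gripper_width: 0.0106
```

Run:
```python
from h import *
T=now();o=r.get_obs();print(o["joint_pos"].round(1),o["wrist_force"].round(1))
a=30*102/32;Q=lidpose(a,.47*a);print((np.linalg.inv(Q)@T).round(4))
t=r.snapshot("top");s=r.snapshot("scene")
cv2.imwrite("pics/p2.png",np.hstack([cv2.resize(t[150:300,190:390],(400,300),interpolation=2),cv2.resize(s[80:230,230:430],(400,300),interpolation=2)]))
L=[lidpose(x,.47*a) for x in np.linspace(a,103,5)[1:]]
rows(L,1)
```

```text
[-58.2  55.5  52.   42.1  -0.5 116.5  61.6] [13.1 13.5 54.4]
[[ 9.971e-01 -2.910e-02 -6.960e-02 -1.000e-04]
 [ 3.040e-02  9.994e-01  1.700e-02 -1.860e-02]
 [ 6.910e-02 -1.900e-02  9.974e-01  1.140e-02]
 [ 0.000e+00  0.000e+00  0.000e+00  1.000e+00]]
-0.015, 0.288, -0.178, 0.0062, 0.0221, -0.0082, 1,
0, 0.073, -0.028, 0, 0, 0, 1,
0, 0.073, -0.026, 0, 0, 0, 1,
0, 0.075, -0.024, 0, 0, 0, 1,
```

View pics/p2.png

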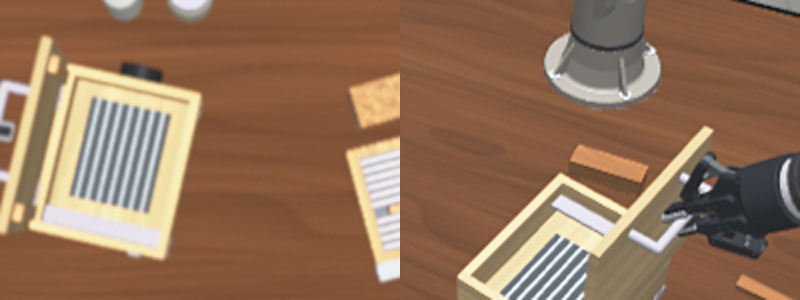

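Run:
```python
from h import *
L=[lidpose(x,t) for x,t in zip(np.linspace(88.7,101,11)[1:],np.linspace(42.5,25,11)[1:])]
rows(L,1)
```

```text
-0.012, 0.018, -0.045, -0.0171, 0.0224, -0.0074, 1,
0, 0.055, -0.022, -0.0097, 0, 0, 1,
0, 0.056, -0.02, -0.0097, 0, 0, 1,
0, 0.057, -0.017, -0.0098, 0, 0, 1,
0, 0.057, -0.014, -0.0097, 0, 0, 1,
0, 0.059, -0.012, -0.0097, -0.0001, 0, 1,
0, 0.059, -0.009, -0.0097, 0, 0, 1,
0, 0.059, -0.006, -0.0097, 0, 0, 1,
0, 0.06, -0.004, -0.0098, 0, 0, 1,
0, 0.059, -0.001, -0.0097, 0, 0, 1,
```

Emit:
{"api": "play_rows", "payload": {"series": [-0.01,0.018,-0.045,-0.017,0.008,-0.0025,1,0,0.055,-0.022,-0.0097,0.007,-0.0025,1,0,0.056,-0.02,-0.0097,0.007,-0.0025,1,0,0.057,-0.017,-0.0097,0,0,1,0,0.057,-0.014,-0.0097,0,0,1,0,0.059,-0.012,-0.0097,0,0,1,0,0.059,-0.009,-0.0097,0,0,1,0,0.059,-0.006,-0.0097,0,0,1,0,0.06,-0.004,-0.0097,0,0,1,0,0.059,-0.001,-0.0097,0,0,1]}}

```text
time_s: 9.05
eef_pos: [0.5633, 0.299, 0.2624]
eef_rot: [[-0.974, 0.201, -0.103], [0.225, 0.894, -0.388], [0.014, -0.401, -0.916]]
wrist_force: [14.4, 13.6, 29.9]
gripper_width: 0.0103
```

```bash
cat >> h.py <<'E'
def lidang():
    T=now();b=T[:3,3]-.019*T[:3,2]-box(0,.096,.13)
    return 164.7-np.degrees(np.arctan2(b[2],b@by)),np.hypot(b[2],b@by),b@bx
E
python3 - <<'E'
from h import *
T=now();o=r.get_obs();print(o["joint_pos"].round(1),o["wrist_force"].round(1),lidang());Q=lidpose(101,25);print((np.linalg.inv(Q)@T).round(4))
t=r.snapshot("top");s=r.snapshot("scene")
cv2.imwrite("pics/p3.png",np.hstack([cv2.resize(t[150:300,150:350],(400,300),interpolation=2),cv2.resize(s[80:230,230:430],(400,300),interpolation=2)]))
E
```

```text
[-52.8  47.   39.9  46.8  -9.1 107.9  55.9] [14.4 13.6 29.9] (np.float64(103.43900432923772), np.float64(0.1707918837099808), np.float64(-0.004923661810757599))
[[ 0.9999  0.0136  0.0095  0.0051]
 [-0.0138  0.9996  0.0233  0.0073]
 [-0.0092 -0.0235  0.9997  0.011 ]
 [ 0.      0.      0.      1.    ]]
```

View pics/p3.png

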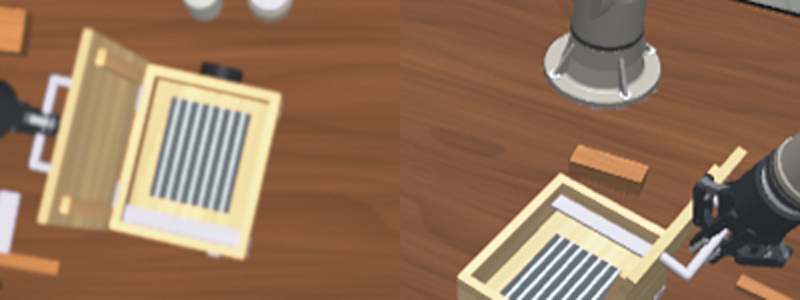

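Emit:
{"api": "play_rows", "payload": {"series": [0,0,0,0,0,0,0.75,0,0,0,0,0,0,0.75,0,0,0,0,0,0,0.75,0,0,-0.1,0,0,0,0.75,0,0,-0.1,0,0,0,0.75,0,0,-0.15,0,0,0,0.75,0,0,-0.2,0,0,0,0.75,0,0,-0.2,0,0,0,0.75,0,0,-0.2,0,0,0,0.75,0,0,0,0,0,0,0.75]}}

```text
time_s: 10.4
eef_pos: [0.5571, 0.3124, 0.3056]
eef_rot: [[-0.972, 0.2, -0.12], [0.232, 0.89, -0.393], [0.028, -0.41, -0.911]]
wrist_force: [0.2, -0.3, 0.2]
gripper_width: 0.021
```

Run:
```python
from h import *
T=now();o=r.get_obs();print(o["joint_pos"].round(1),o["wrist_force"].round(1),lidang())
t=r.snapshot("top");s=r.snapshot("scene")
cv2.imwrite("pics/p4.png",np.hstack([cv2.resize(t[150:300,150:350],(400,300),interpolation=2),cv2.resize(s[80:230,230:430],(400,300),interpolation=2)]))
```

```text
[-47.7  47.3  29.   36.7  -3.1 116.5  51.9] [ 0.2 -0.3  0.2] (np.float64(100.64348252786499), np.float64(0.2145587369073406), np.float64(-0.013872350350079863))
```

View pics/p4.png

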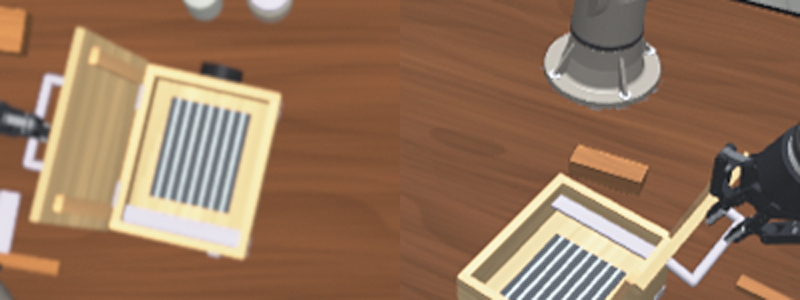

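Run:
```python
from h import *
T=now()
def M(t): return Ro.from_rotvec(-bx*np.radians(t)).as_matrix()@tooldown(by)
p=T[:3,3]
A=pose(p+by*.008+bz*.04,M(14));B=pose(p+by*.01+bz*.14,M(0))
rows(seq(T,(A,4),(B,4),(pose(B[:3,3]-bx*.05-by*.03,M(0)),2)),.75)
```

```text
0.004, -0.031, -0.132, -0.0144, -0.0021, 0.0008, 0.75,
0.003, -0.024, -0.134, -0.0144, -0.0022, 0.0007, 0.75,
0.001, -0.019, -0.135, -0.0144, -0.0021, 0.0008, 0.75,
0.001, -0.013, -0.135, -0.0144, -0.0021, 0.0007, 0.75,
0, -0.074, -0.325, -0.0195, 0, 0, 0.75,
0, -0.054, -0.329, -0.0194, 0, 0, 0.75,
0, -0.034, -0.332, -0.0195, 0, 0, 0.75,
0, -0.014, -0.333, -0.0194, 0, 0, 0.75,
0.334, -0.2, 0, 0, 0, 0, 0.75,
0.333, -0.2, 0, 0, 0, 0, 0.75,
```

Emit:
{"api": "play_rows", "payload": {"series": [0,-0.03,-0.13,-0.0144,-0.002,0,0.75,0,-0.024,-0.134,-0.0144,-0.002,0,0.75,0,-0.019,-0.135,-0.0144,-0.002,0,0.75,0,-0.013,-0.135,-0.0144,-0.002,0,0.75,0,-0.074,-0.325,-0.0195,0,0,0.75,0,-0.054,-0.329,-0.0195,0,0,0.75,0,-0.034,-0.332,-0.0195,0,0,0.75,0,-0.014,-0.333,-0.0195,0,0,0.75,0.3,-0.2,0,0,0,0,0.6,0.3,-0.2,0,0,0,0,0.5]}}

```text
time_s: 11.75
eef_pos: [0.5104, 0.3009, 0.4469]
eef_rot: [[-0.974, 0.226, -0.001], [0.226, 0.974, 0.006], [0.002, 0.006, -1.0]]
wrist_force: [-0.3, 0.3, -0.0]
gripper_width: 0.0427
```

Run:
```python
from h import *
T=now();o=r.get_obs();print(o["joint_pos"].round(1),o["wrist_force"].round(1),T.round(3))
t=r.snapshot("top");s=r.snapshot("scene")
cv2.imwrite("pics/top5.png",t);cv2.imwrite("pics/scene5.png",s)
cv2.imwrite("pics/p5.png",np.hstack([cv2.resize(t[150:300,150:350],(400,300),interpolation=2),cv2.resize(s[80:230,230:430],(400,300),interpolation=2)]))
cv2.imwrite("pics/p6.png",np.hstack([cv2.resize(t[205:300,355:450],(400,400),interpolation=2),cv2.resize(s[140:230,140:230],(400,400),interpolation=2)]))
```

```text
[-45.2  25.   25.7  48.3 -11.5 108.4  51.6] [-0.3  0.3 -0. ] [[-0.974  0.226 -0.001  0.51 ]
 [ 0.226  0.974  0.006  0.301]
 [ 0.002  0.006 -1.     0.447]
 [ 0.     0.     0.     1.   ]]
```

View pics/p5.png

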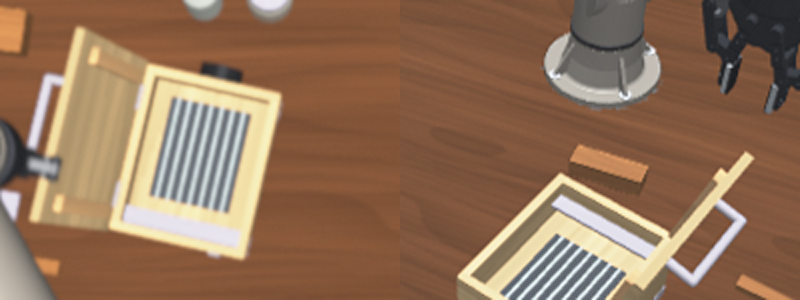

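View pics/p6.png

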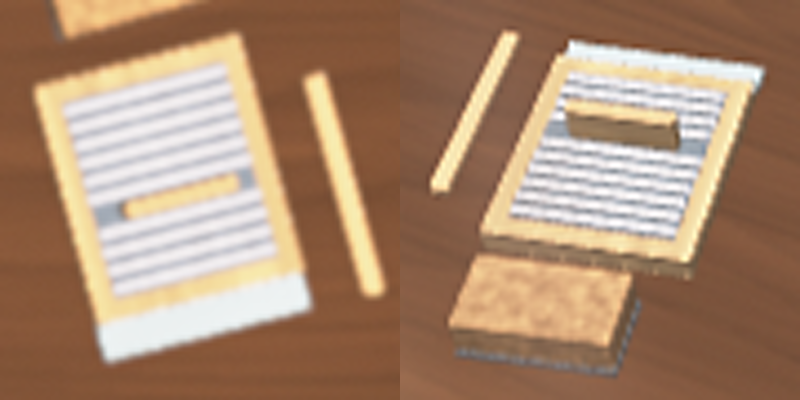

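Run:
```python
from h import *
a=cv2.imread("pics/top5.png");f=8
def crop(roi):
    x0,y0,x1,y1=roi;return cv2.resize(a[y0:y1,x0:x1],None,fx=f,fy=f,interpolation=cv2.INTER_CUBIC)
roi=(358,206,431,296);c=crop(roi);hsv=cv2.cvtColor(c,cv2.COLOR_BGR2HSV)
conv=lambda p:(np.array(p,float)+.5)/f-.5+[roi[0],roi[1]]
m=cv2.inRange(hsv,(0,0,150),(180,255,255))
n,lab,st,ce=cv2.connectedComponentsWithStats(m);i=1+np.argmax(st[1:,4]);m=(lab==i).astype(np.uint8)*255
k=max(cv2.findContours(m,0,2)[0],key=cv2.contourArea)
R=cv2.boxPoints(cv2.minAreaRect(k));q=cv2.approxPolyDP(cv2.convexHull(k),14,True)[:,0]
W=np.array([onz("top",conv(p),.020) for p in q]);print("hull z.02",W[:,:2].round(4).tolist());W2=np.array([onz("top",conv(p),.008) for p in q]);print("z.008",W2[:,:2].round(4).tolist())
# tongue: low sat bright region at bottom ; rib
m2=cv2.inRange(hsv,(10,70,170),(35,255,255))
cs=cv2.findContours(m2,cv2.RETR_LIST,2)[0]
for k in cs:
    A=cv2.contourArea(k)
    if A>300:
        R=cv2.minAreaRect(k);w=np.array([onz("top",conv(p),.05) for p in cv2.boxPoints(R)]);e=np.roll(w,-1,0)-w
        print(A,w.mean(0).round(4),np.linalg.norm(e,axis=1).round(4),np.degrees(np.arctan2(e[:,1],e[:,0])).round(1))
```

```text
hull z.02 [[0.5836, -0.3513], [0.3865, -0.3987], [0.3491, -0.2532], [0.5453, -0.2044]]
z.008 [[0.5846, -0.354], [0.3861, -0.4017], [0.3484, -0.2552], [0.546, -0.206]]
6140.0 [ 0.4662 -0.301   0.05  ] [0.0819 0.0114 0.0818 0.0114] [ -76.  -167.   104.    13.3]
2465.0 [ 0.5289 -0.394   0.05  ] [0.0117 0.0478 0.0117 0.0478] [-90.6 178.2  89.4  -1.7]
129682.5 [ 0.4777 -0.2943  0.05  ] [0.1235 0.1459 0.1226 0.1458] [ -75.3 -166.3  104.6   14. ]
192194.5 [ 0.4783 -0.2938  0.05  ] [0.1538 0.1772 0.1525 0.177 ] [ -75.4 -166.4  104.6   14. ]
8604.0 [ 0.5888 -0.2619  0.05  ] [0.0894 0.0241 0.0893 0.0241] [-90.6 178.5  89.4  -1.3]
```

```bash
cat >> h.py <<'E'
CY=np.radians(14.2);cx=np.array([np.cos(CY),np.sin(CY),0]);CC=np.array([.466,-.302,0])
E
python3 - <<'E'
from h import *
T=now();M=tooldown(cx)
A=pose([.50,-.08,.40],tooldown([np.cos(.55),np.sin(.55),0]));B=pose(CC+[0,0,.16],M)
E=rows(seq(T,(A,10),(B,10)),0)
E
```

```text
-0.103, -0.497, 0.061, 0.0001, -0.0002, 0.0253, 0,
-0.143, -0.488, 0.06, 0.0002, -0.0002, 0.0253, 0,
-0.181, -0.474, 0.062, 0.0001, -0.0002, 0.0252, 0,
-0.218, -0.459, 0.061, 0.0001, -0.0002, 0.0253, 0,
-0.253, -0.44, 0.062, 0.0002, -0.0002, 0.0253, 0,
-0.288, -0.419, 0.062, 0.0001, -0.0002, 0.0253, 0,
-0.319, -0.394, 0.063, 0.0001, -0.0002, 0.0252, 0,
-0.35, -0.368, 0.062, 0.0002, -0.0002, 0.0253, 0,
-0.378, -0.339, 0.064, 0.0001, -0.0002, 0.0253, 0,
-0.404, -0.307, 0.063, 0.0001, -0.0002, 0.0253, 0,

-0.229, -0.194, 0.32, 0, 0, 0.0096, 0,
-0.234, -0.186, 0.32, 0, 0, 0.0096, 0,
-0.24, -0.179, 0.32, 0, 0, 0.0096, 0,
-0.245, -0.172, 0.32, 0, 0, 0.0096, 0,
-0.25, -0.165, 0.32, 0, 0, 0.0097, 0,
-0.256, -0.156, 0.32, 0, 0, 0.0096, 0,
-0.259, -0.149, 0.32, 0, 0, 0.0096, 0,
-0.265, -0.141, 0.32, 0, 0, 0.0096, 0,
-0.268, -0.134, 0.32, 0, 0, 0.0096, 0,
-0.272, -0.124, 0.32, 0, 0, 0.0097, 0,
```

Emit:
{"api": "play_rows", "payload": {"series": [-0.1,-0.5,0.06,0,0,0.025,0,-0.14,-0.49,0.06,0,0,0.025,0,-0.18,-0.47,0.06,0,0,0.025,0,-0.22,-0.46,0.06,0,0,0.025,0,-0.25,-0.44,0.06,0,0,0.025,0,-0.29,-0.42,0.06,0,0,0.025,0,-0.32,-0.39,0.06,0,0,0.025,0,-0.35,-0.37,0.06,0,0,0.025,0,-0.38,-0.34,0.06,0,0,0.025,0,-0.4,-0.31,0.06,0,0,0.025,0]}}

```text
time_s: 13.1
eef_pos: [0.5036, -0.0804, 0.3999]
eef_rot: [[-0.528, 0.85, -0.001], [0.85, 0.528, 0.003], [0.003, 0.001, -1.0]]
wrist_force: [0.5, 0.6, 0.2]
gripper_width: 0.0853
```

Emit:
{"api": "play_rows", "payload": {"series": [-0.23,-0.19,0.32,0,0,0.0096,0,-0.23,-0.19,0.32,0,0,0.0096,0,-0.24,-0.18,0.32,0,0,0.0096,0,-0.24,-0.17,0.32,0,0,0.0096,0,-0.25,-0.16,0.32,0,0,0.0096,0,-0.26,-0.16,0.32,0,0,0.0096,0,-0.26,-0.15,0.32,0,0,0.0096,0,-0.26,-0.14,0.32,0,0,0.0096,0,-0.27,-0.13,0.32,0,0,0.0096,0,0,0,0,0,0,0,0]}}

```text
time_s: 14.35
eef_pos: [0.4721, -0.2799, 0.1816]
eef_rot: [[-0.279, 0.96, -0.006], [0.96, 0.279, 0.002], [0.004, -0.005, -1.0]]
wrist_force: [0.2, 0.2, 1.4]
gripper_width: 0.0855
```

Run:
```python
from h import *
T=now();M=tooldown(cx);o=r.get_obs();print(o["joint_pos"].round(1))
t=r.snapshot("top");s=r.snapshot("scene")
cv2.imwrite("pics/p7.png",np.hstack([cv2.resize(t[150:300,250:450],(400,300),interpolation=2),cv2.resize(s[80:230,100:300],(400,300),interpolation=2)]))
rows(seq(T,(pose(CC+[0,0,.08],M),4),(pose(CC+[0,0,.025],M),5)),0)
```

```text
[ -5.   24.5  46.8  92.3 -18.5  71.6  61.5]
-0.083, -0.076, 0.36, 0.0008, -0.0001, 0.0043, 0,
-0.067, -0.039, 0.339, -0.0004, -0.0003, 0.0028, 0,
-0.066, -0.038, 0.339, -0.0005, -0.0003, 0.0028, 0,
-0.067, -0.038, 0.338, -0.0004, -0.0003, 0.0028, 0,
0, 0, 0.147, 0, 0, 0, 0,
0, 0, 0.146, 0, 0, 0, 0,
0, 0, 0.147, 0, 0, 0, 0,
0.001, 0, 0.147, 0, 0, 0, 0,
0, 0, 0.146, 0, 0, 0, 0,
```

View pics/p7.png

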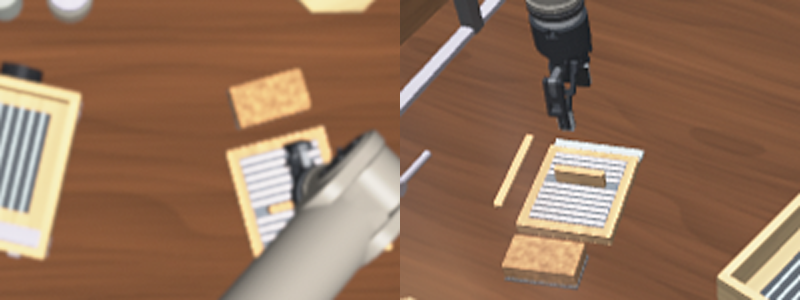

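Emit:
{"api": "play_rows", "payload": {"series": [-0.083,-0.076,0.36,0,0,0.004,0,-0.067,-0.039,0.339,0,0,0.003,0,-0.066,-0.038,0.339,0,0,0.003,0,-0.067,-0.038,0.338,0,0,0.003,0,0,0,0.15,0,0,0,0,0,0,0.15,0,0,0,0,0,0,0,0,0,0,0,0,0,0,0,0,0,0,0,0,0,0,0,0,0,0,0,0,0,0,0,0]}}

```text
time_s: 15.7
eef_pos: [0.4649, -0.3016, 0.0569]
eef_rot: [[-0.244, 0.97, -0.003], [0.97, 0.244, 0.003], [0.003, -0.003, -1.0]]
wrist_force: [0.2, 0.4, 1.0]
gripper_width: 0.0855
```

Run:
```python
from h import *
T=now();M=tooldown(cx);print(T.round(4))
t=r.snapshot("top");s=r.snapshot("scene")
cv2.imwrite("pics/p8.png",np.hstack([cv2.resize(t[190:300,340:450],(400,400),interpolation=2),cv2.resize(s[120:220,130:230],(400,400),interpolation=2)]))
rows(seq(T,(pose(CC+[0,0,.025],M),4)),0)
```

```text
[[-0.2445  0.9697 -0.0035  0.4649]
 [ 0.9697  0.2445  0.0025 -0.3016]
 [ 0.0033 -0.0027 -1.      0.0569]
 [ 0.      0.      0.      1.    ]]
-0.004, 0.005, 0.103, -0.0003, -0.0004, -0.0001, 0,
-0.003, 0.003, 0.106, -0.0003, -0.0002, 0, 0,
-0.002, 0.004, 0.106, -0.0002, -0.0003, -0.0001, 0,
-0.002, 0.003, 0.107, -0.0002, -0.0003, -0.0001, 0,
```

View pics/p8.png

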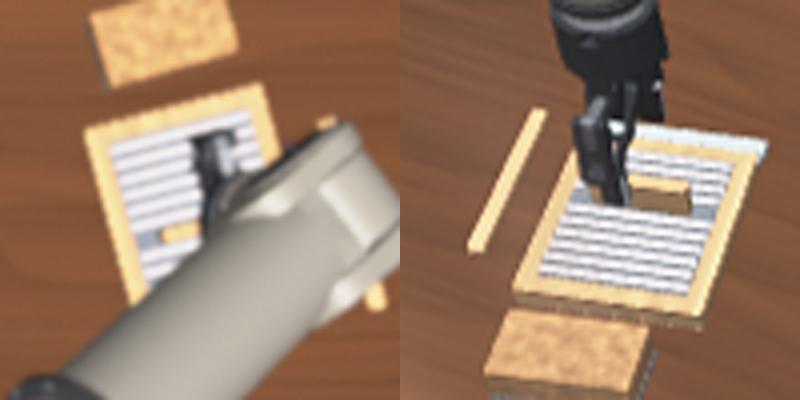

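Emit:
{"api": "play_rows", "payload": {"series": [-0.004,0.004,0.105,0,0,0,0,-0.003,0.004,0.105,0,0,0,0,-0.002,0.004,0.105,0,0,0,0,-0.002,0.003,0.105,0,0,0,0,0,0,0,0,0,0,0.5,0,0,0,0,0,0,1,0,0,0,0,0,0,1,0,0,0,0,0,0,1,0,0,0,0,0,0,1,0,0,0,0,0,0,1], "force": 70}}

```text
time_s: 17.05
eef_pos: [0.4661, -0.3022, 0.0254]
eef_rot: [[-0.244, 0.97, -0.003], [0.97, 0.244, 0.002], [0.003, -0.003, -1.0]]
wrist_force: [-0.4, 0.2, 2.9]
gripper_width: 0.0101
```

Run:
```python
from h import *
T=now();M=tooldown(cx);print(T.round(4),r.get_obs()["gripper_width"])
s=r.snapshot("scene")
cv2.imwrite("pics/p9.png",cv2.resize(s[120:220,130:230],(400,400),interpolation=2))
```

```text
[[-0.2444  0.9697 -0.0035  0.4661]
 [ 0.9697  0.2444  0.0024 -0.3022]
 [ 0.0032 -0.0028 -1.      0.0254]
 [ 0.      0.      0.      1.    ]] 0.0101120614985616
```

View pics/p9.png

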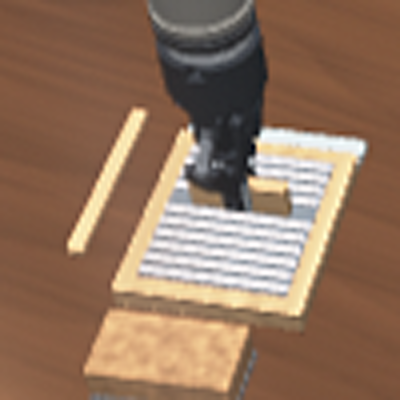

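Run:
```python
from h import *
a=cv2.imread("pics/top5.png");f=8;roi=(205,175,300,290)
c=cv2.resize(a[roi[1]:roi[3],roi[0]:roi[2]],None,fx=f,fy=f,interpolation=cv2.INTER_CUBIC);hsv=cv2.cvtColor(c,cv2.COLOR_BGR2HSV)
conv=lambda p:(np.array(p,float)+.5)/f-.5+[roi[0],roi[1]]
def rep(m,z,nm):
    for k in cv2.findContours(m,0,2)[0]:
        A=cv2.contourArea(k)
        if A>8000:
            w=np.array([onz("top",conv(p),z) for p in cv2.boxPoints(cv2.minAreaRect(k))]);e=np.roll(w,-1,0)-w
            print(nm,A,w.mean(0).round(4),np.linalg.norm(e,axis=1).round(4),np.degrees(np.arctan2(e[:,1],e[:,0])).round(1))
            d=w-BO;print("   box xy",np.c_[d@bx,d@by].round(4).tolist())
rep(cv2.inRange(hsv,(0,0,190),(180,50,255)),.103,"ledge")
g=cv2.inRange(hsv,(0,0,0),(180,255,120));g=cv2.inRange(hsv,(60,0,0),(180,255,150))
rep(cv2.morphologyEx(g,cv2.MORPH_CLOSE,np.ones((45,45))),.075,"grille")
for z,cs in ((.13,[(.118,-.096),(-.118,-.096),(.118,.096),(.106,-.084),(-.106,-.084)]),):
    for q in cs:
        u=proj("top",box(*q,z));cv2.circle(c,tuple(((u-roi[:2]+.5)*f-.5).astype(int)),6,(0,0,255),2)
cv2.imwrite("pics/p10.png",cv2.resize(c,(496,600)))
```

```text
ledge 37964.0 [0.4378 0.1539 0.103 ] [0.0308 0.1718 0.0307 0.1716] [ -12.8 -103.3  166.7   76.8]
   box xy [[-0.109, 0.0858], [-0.0782, 0.0861], [-0.0776, -0.0857], [-0.1082, -0.0858]]
grille 117484.5 [0.5403 0.1296 0.075 ] [0.1419 0.113  0.1416 0.1123] [ -13.1 -103.7  166.6   76.5]
   box xy [[-0.0588, 0.0563], [0.0831, 0.0572], [0.0828, -0.0558], [-0.0588, -0.056]]
```

View pics/p10.png

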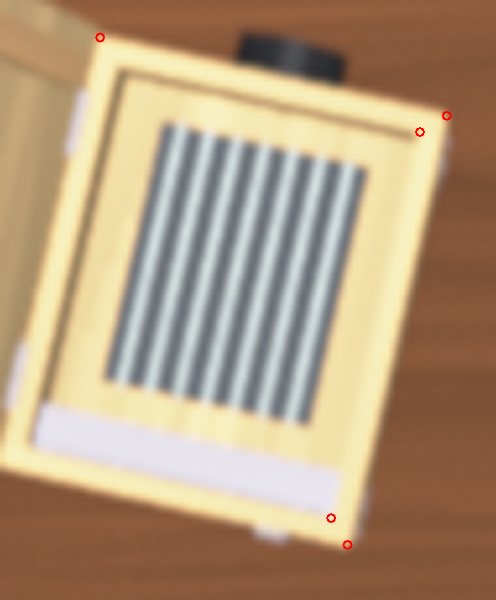

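```bash
cat >> h.py <<'E'
REL=pose([0,0,.0254],np.c_[[0,1.,0],[1.,0,0],[0,0,-1.]])
def casbox(p,z0,th,y=0.):
    """tool pose with tongue edge at box x=p, height z0 above bay floor, tilt th deg"""
    t=np.radians(th);X=bx*np.cos(t)+bz*np.sin(t);Z=-bx*np.sin(t)+bz*np.cos(t)
    return pose(box(p,y,.075+z0)+.1*X,np.c_[X,by,Z])@REL
E
sed -i 's/radians(-13.5)/radians(-13.4)/' h.py
python3 - <<'E'
from h import *
T=now()
U=T.copy();U[2,3]+=.22
A=casbox(-.073,.135,22);mid=interp(U,A,2)[0];mid[2,3]=U[2,3]+.03
print(A)
rows(seq(T,(U,8),(A,16)),1)
E
```

```text
[[ 0.2317479   0.90194209  0.36440826  0.5384256 ]
 [ 0.97277588 -0.21487291 -0.08681429  0.12963539]
 [ 0.          0.37460659 -0.92718385  0.27101113]
 [ 0.          0.          0.          1.        ]]
0.001, -0.001, -0.367, 0, 0, 0, 1,
0.001, -0.001, -0.366, 0, 0, 0, 1,
0.002, -0.001, -0.367, 0, 0, 0, 1,
0.001, -0.001, -0.367, 0, 0, 0, 1,
0.001, -0.001, -0.366, 0, 0, 0, 1,
0.001, -0.001, -0.367, 0, 0, 0, 1,
0.001, -0.001, -0.367, 0, 0, 0, 1,
0.002, -0.001, -0.366, 0, 0, 0, 1,
0.334, 0.146, -0.021, -0.0076, -0.0019, 0.0094, 1,
0.338, 0.137, -0.019, -0.0075, -0.0019, 0.0095, 1,

0.342, 0.127, -0.018, -0.0076, -0.0019, 0.0094, 1,
0.346, 0.118, -0.018, -0.0075, -0.0018, 0.0095, 1,
0.349, 0.107, -0.016, -0.0076, -0.0019, 0.0094, 1,
0.352, 0.098, -0.017, -0.0076, -0.0019, 0.0094, 1,
0.354, 0.087, -0.016, -0.0075, -0.0019, 0.0095, 1,
0.357, 0.077, -0.016, -0.0076, -0.0019, 0.0094, 1,
0.359, 0.067, -0.017, -0.0075, -0.0019, 0.0094, 1,
0.361, 0.057, -0.018, -0.0076, -0.0019, 0.0095, 1,
0.362, 0.047, -0.018, -0.0075, -0.0018, 0.0094, 1,
0.363, 0.036, -0.019, -0.0076, -0.0019, 0.0094, 1,

0.364, 0.026, -0.021, -0.0076, -0.0019, 0.0095, 1,
0.364, 0.015, -0.023, -0.0075, -0.0019, 0.0094, 1,
0.365, 0.006, -0.024, -0.0076, -0.0019, 0.0095, 1,
0.364, -0.005, -0.027, -0.0075, -0.0019, 0.0094, 1,
```

Emit:
{"api": "play_rows", "payload": {"series": [0,0,-0.1,0,0,0,1,0,0,-0.3,0,0,0,1,0,0,-0.37,0,0,0,1,0,0,-0.37,0,0,0,1,0,0,-0.37,0,0,0,1,0,0,-0.37,0,0,0,1,0,0,-0.37,0,0,0,1,0,0,-0.37,0,0,0,1,0,0,-0.3,0,0,0,1,0,0,0,0,0,0,1]}}

```text
time_s: 18.35
eef_pos: [0.4672, -0.3032, 0.2451]
eef_rot: [[-0.244, 0.97, -0.002], [0.97, 0.244, 0.001], [0.002, -0.002, -1.0]]
wrist_force: [0.6, 1.0, -3.8]
gripper_width: 0.0104
```

Run:
```python
from h import *
T=now();print(T[:3,3],r.get_obs()["wrist_force"].round(1),r.get_obs()["joint_pos"].round(0))
t=r.snapshot("top");s=r.snapshot("scene")
cv2.imwrite("pics/p11.png",np.hstack([cv2.resize(t[190:300,340:450],(400,400),interpolation=2),cv2.resize(s[80:220,100:240],(400,400),interpolation=2)]))
rows(seq(T,(casbox(-.073,.135,22),18)),1)
```

```text
[ 0.46717661 -0.3032196   0.24512707] [ 0.6  1.  -3.8] [ -3.  23.  49.  85. -17.  80.  61.]
0.278, 0.138, -0.05, -0.0077, -0.0029, 0.0084, 1,
0.302, 0.122, -0.018, -0.0067, -0.0016, 0.0084, 1,
0.304, 0.115, -0.016, -0.0067, -0.0017, 0.0084, 1,
0.307, 0.106, -0.017, -0.0067, -0.0016, 0.0084, 1,
0.31, 0.099, -0.015, -0.0067, -0.0017, 0.0083, 1,
0.312, 0.091, -0.015, -0.0067, -0.0016, 0.0084, 1,
0.314, 0.083, -0.015, -0.0067, -0.0017, 0.0084, 1,
0.317, 0.075, -0.015, -0.0067, -0.0016, 0.0084, 1,
0.318, 0.067, -0.015, -0.0067, -0.0017, 0.0084, 1,
0.32, 0.059, -0.016, -0.0067, -0.0017, 0.0084, 1,

0.321, 0.051, -0.016, -0.0066, -0.0016, 0.0084, 1,
0.322, 0.043, -0.016, -0.0067, -0.0017, 0.0084, 1,
0.323, 0.034, -0.018, -0.0067, -0.0016, 0.0084, 1,
0.324, 0.026, -0.019, -0.0067, -0.0017, 0.0084, 1,
0.325, 0.019, -0.019, -0.0067, -0.0016, 0.0084, 1,
0.324, 0.01, -0.022, -0.0067, -0.0017, 0.0084, 1,
0.325, 0.002, -0.022, -0.0067, -0.0016, 0.0084, 1,
0.325, -0.007, -0.025, -0.0067, -0.0017, 0.0083, 1,
```

View pics/p11.png

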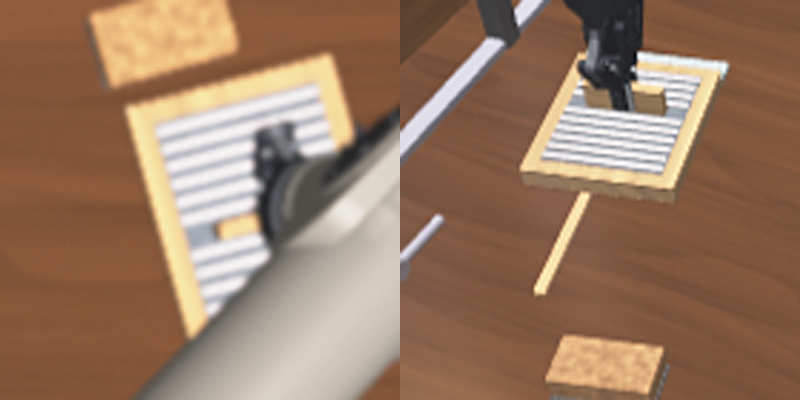

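Emit:
{"api": "play_rows", "payload": {"series": [0.28,0.14,-0.05,-0.007,-0.002,0.0084,1,0.3,0.122,-0.018,-0.0067,-0.0016,0.0084,1,0.304,0.115,-0.016,-0.0067,-0.0017,0.0084,1,0.307,0.106,-0.017,-0.0067,-0.0016,0.0084,1,0.31,0.1,-0.015,-0.0067,-0.0017,0.0084,1,0.312,0.09,-0.015,-0.0067,-0.0016,0.0084,1,0.314,0.083,-0.015,-0.0067,-0.0017,0.0084,1,0.317,0.075,-0.015,-0.0067,-0.0016,0.0084,1,0.318,0.067,-0.015,-0.0067,-0.0017,0.0084,1,0.32,0.06,-0.016,-0.0067,-0.0017,0.0084,1]}}

```text
time_s: 19.7
eef_pos: [0.506, -0.0622, 0.2588]
eef_rot: [[0.021, 0.978, 0.206], [1.0, -0.016, -0.025], [-0.021, 0.207, -0.978]]
wrist_force: [0.4, 0.6, -2.8]
gripper_width: 0.0108
```

Emit:
{"api": "play_rows", "payload": {"series": [0.32,0.05,-0.016,-0.0067,-0.0016,0.0084,1,0.322,0.043,-0.016,-0.0067,-0.0017,0.0084,1,0.323,0.034,-0.018,-0.0067,-0.0016,0.0084,1,0.324,0.026,-0.019,-0.0067,-0.0017,0.0084,1,0.325,0.019,-0.019,-0.0067,-0.0016,0.0084,1,0.324,0.01,-0.022,-0.0067,-0.0017,0.0084,1,0.325,0,-0.022,-0.0067,-0.0016,0.0084,1,0.325,-0.007,-0.025,-0.0067,-0.0017,0.0084,1,0,0,0,0,0,0,1,0,0,0,0,0,0,1]}}

```text
time_s: 20.95
eef_pos: [0.5381, 0.1276, 0.2709]
eef_rot: [[0.233, 0.903, 0.361], [0.972, -0.216, -0.088], [-0.002, 0.371, -0.929]]
wrist_force: [-0.0, -0.2, -2.8]
gripper_width: 0.0108
```

Run:
```python
from h import *
T=now();print(r.get_obs()["wrist_force"].round(1),r.get_obs()["joint_pos"].round(0));Q=casbox(-.073,.135,22);print((np.linalg.inv(Q)@T).round(4))
t=r.snapshot("top");s=r.snapshot("scene");cv2.imwrite("pics/top12.png",t);cv2.imwrite("pics/scene12.png",s)
cv2.imwrite("pics/p12.png",np.hstack([cv2.resize(t[150:290,190:330],(400,400),interpolation=2),cv2.resize(s[100:280,210:390],(400,400),interpolation=2)]))
```

```text
[-0.  -0.2 -2.8] [-55.   4.  33. 102.  13.  57. -41.]
[[ 1.0e+00 -5.0e-04 -2.4e-03 -2.0e-03]
 [ 5.0e-04  1.0e+00 -3.6e-03  1.0e-04]
 [ 2.4e-03  3.6e-03  1.0e+00  2.0e-04]
 [ 0.0e+00  0.0e+00  0.0e+00  1.0e+00]]
```

View pics/p12.png

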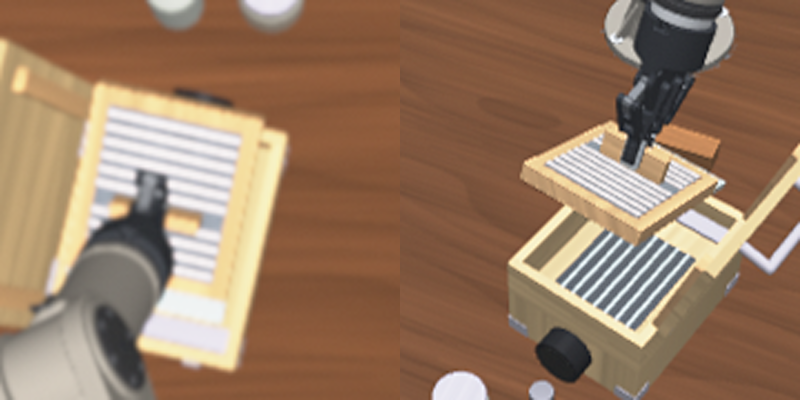

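Run:
```python
from h import *
T=now();C=T@np.linalg.inv(REL)
for n,roi,sc in(("top",(200,165,300,290),4.8),("scene",(250,130,390,280),4)):
    a=cv2.imread(f"pics/{n}12.png");c=cv2.resize(a[roi[1]:roi[3],roi[0]:roi[2]],None,fx=sc,fy=sc,interpolation=2)
    for q in[(.1,.075,.02),(.1,-.075,.02),(-.1,.075,.008),(-.1,-.075,.008),(.1,.075,0),(.1,-.075,0),(0,.04,.05),(0,-.04,.05)]:
        u=proj(n,(C@[*q,1])[:3]);cv2.circle(c,tuple(((u-roi[:2]+.5)*sc-.5).astype(int)),4,(0,0,255),1)
    cv2.imwrite(f"pics/p13{n}.png",c)
```

```text
(no output)
```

View pics/p13top.png

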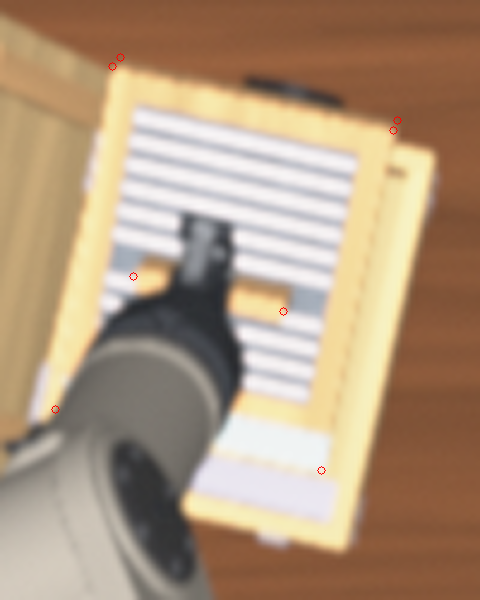

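View pics/p13scene.png

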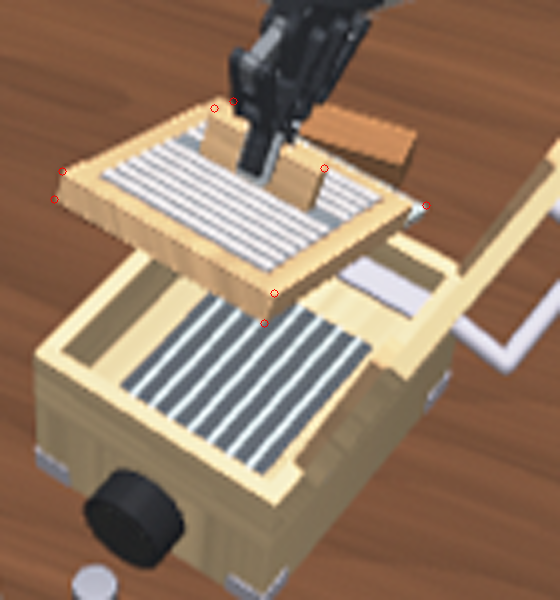

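Run:
```python
from h import *
T=now()
rows(seq(T,(casbox(-.073,.05,22,.0015),5),(casbox(-.073,.012,22,.0015),3),(casbox(-.073,.012,22,.0015),2)),1)
```

```text
0.01, -0.087, 0.211, -0.0001, 0.0001, -0.0002, 1,
0.011, -0.087, 0.211, -0.0002, 0.0001, -0.0001, 1,
0.01, -0.088, 0.211, -0.0001, 0.0001, -0.0002, 1,
0.011, -0.087, 0.211, -0.0002, 0.0001, -0.0001, 1,
0.01, -0.088, 0.211, -0.0001, 0.0001, -0.0002, 1,
0, -0.063, 0.157, 0, 0, 0, 1,
0, -0.063, 0.156, 0, 0, 0, 1,
0, -0.064, 0.157, 0, 0, 0, 1,
0, 0, 0, 0, 0, 0, 1,
0, 0, 0, 0, 0, 0, 1,
```

Emit:
{"api": "play_rows", "payload": {"series": [0.01,-0.087,0.211,0,0,0,1,0.01,-0.087,0.211,0,0,0,1,0.01,-0.088,0.211,0,0,0,1,0.01,-0.087,0.211,0,0,0,1,0.01,-0.088,0.211,0,0,0,1,0,-0.063,0.157,0,0,0,1,0,-0.063,0.156,0,0,0,1,0,-0.063,0.157,0,0,0,1,0,0,0,0,0,0,1,0,0,0,0,0,0,1]}}

```text
time_s: 22.3
eef_pos: [0.5397, 0.1331, 0.1492]
eef_rot: [[0.232, 0.902, 0.365], [0.973, -0.216, -0.086], [0.001, 0.375, -0.927]]
wrist_force: [0.0, 0.6, -2.3]
gripper_width: 0.0102
```

```bash
cat >> h.py <<'E'
def over(tag,T=None):
    T=now();C=T@np.linalg.inv(REL);ims=[]
    for n,roi in(("top",(200,165,300,290)),("scene",(250,110,370,260))):
        sc=4;a=r.snapshot(n);c=cv2.resize(a[roi[1]:roi[3],roi[0]:roi[2]],None,fx=sc,fy=sc,interpolation=2)
        for q in[(.1,.075,.02),(.1,-.075,.02),(-.1,.075,.008),(-.1,-.075,.008),(0,.04,.05),(0,-.04,.05)]:
            u=proj(n,(C@[*q,1])[:3]);cv2.circle(c,tuple(((u-roi[:2]+.5)*sc-.5).astype(int)),4,(0,0,255),1)
        ims.append(c[:500])
    h=max(i.shape[0] for i in ims);ims=[cv2.copyMakeBorder(i,0,h-i.shape[0],0,0,0) for i in ims]
    c=np.hstack(ims);s=min(1,800/c.shape[1]);cv2.imwrite(f"pics/{tag}.png",cv2.resize(c,None,fx=s,fy=s))
E
python3 - <<'E'
from h import *
T=now();print(r.get_obs()["wrist_force"].round(1));Q=casbox(-.073,.012,22,.0015);print((np.linalg.inv(Q)@T).round(4))
over("p14")
rows(seq(T,(casbox(-.073,.003,22,.0015),2),(casbox(-.097,.003,22,.0015),6),(casbox(-.097,.003,22,.0015),2)),1)
E
```

```text
[ 0.   0.6 -2.3]
[[ 1.0e+00 -7.0e-04  1.1e-03  2.2e-03]
 [ 7.0e-04  1.0e+00 -1.0e-04  8.0e-04]
 [-1.1e-03  1.0e-04  1.0e+00 -1.0e-03]
 [ 0.0e+00  0.0e+00  0.0e+00  1.0e+00]]
-0.017, -0.031, 0.065, 0.0001, -0.0003, -0.0002, 1,
-0.014, -0.028, 0.062, 0, -0.0002, -0.0001, 1,
0, -0.049, -0.02, 0, 0, 0, 1,
0, -0.05, -0.02, 0, 0, 0, 1,
0, -0.049, -0.02, 0, 0, 0, 1,
0, -0.049, -0.02, 0, 0, 0, 1,
0, -0.05, -0.02, 0, 0, 0, 1,
0, -0.049, -0.02, 0, 0, 0, 1,
0, 0, 0, 0, 0, 0, 1,
0, 0, 0, 0, 0, 0, 1,
```

View pics/p14.png

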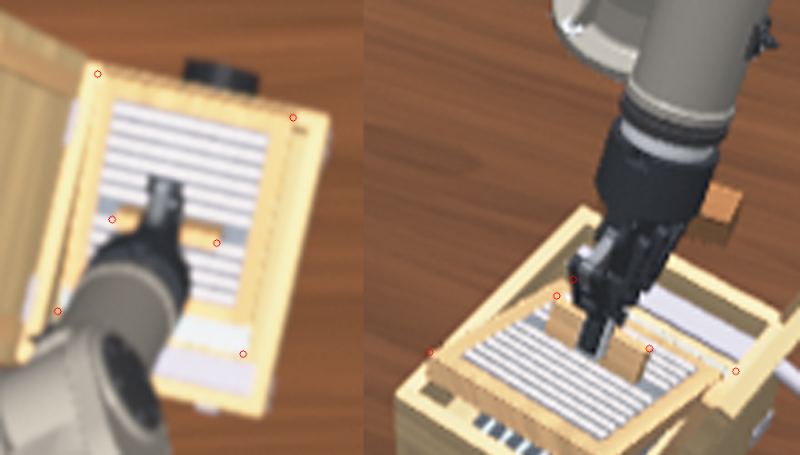

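Run:
```python
from h import *
a=r.snapshot("top");b=r.snapshot("scene")
cv2.imwrite("pics/p15.png",cv2.resize(a[180:285,210:295],(486,600),interpolation=2))
cv2.imwrite("pics/p16.png",cv2.resize(b[160:270,250:400],(800,587),interpolation=2))
```

```text
(no output)
```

View pics/p15.png

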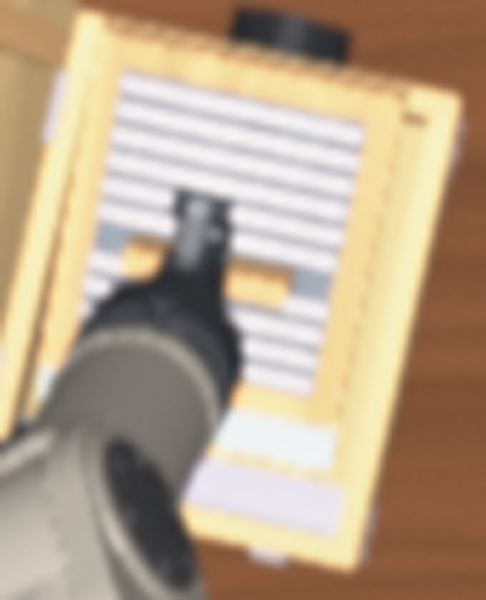

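View pics/p16.png

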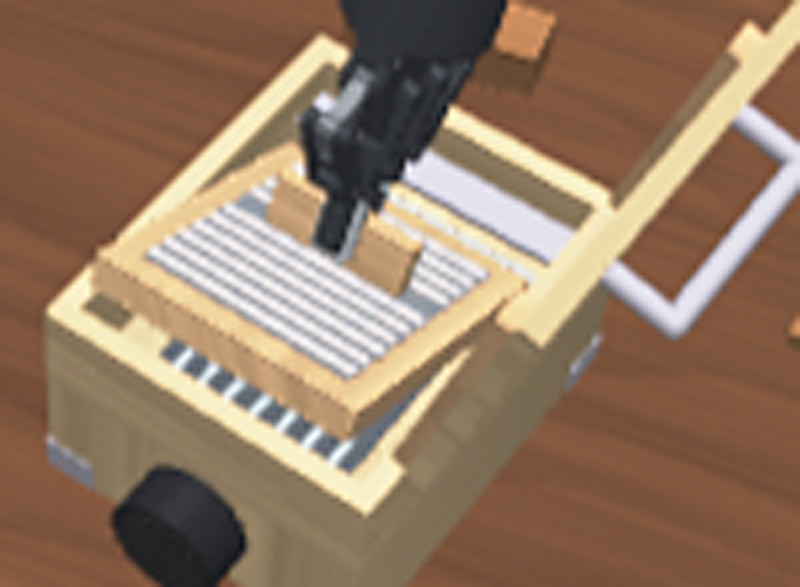

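Emit:
{"api": "play_rows", "payload": {"series": [-0.015,-0.03,0.065,0,0,0,1,-0.012,-0.028,0.062,0,0,0,1,0,-0.05,-0.02,0,0,0,1,0,-0.05,-0.02,0,0,0,1,0,-0.05,-0.02,0,0,0,1,0,-0.05,-0.02,0,0,0,1,0,-0.05,-0.02,0,0,0,1,0,-0.05,-0.02,0,0,0,1,0,0,0,0,0,0,1,0,0,0,0,0,0,1]}}

```text
time_s: 23.75
eef_pos: [0.5148, 0.1368, 0.1383]
eef_rot: [[0.232, 0.902, 0.364], [0.973, -0.216, -0.086], [0.001, 0.374, -0.927]]
wrist_force: [0.1, 0.8, -2.6]
gripper_width: 0.0106
```

Run:
```python
from h import *
T=now();print(r.get_obs()["wrist_force"].round(1));Q=casbox(-.097,.003,22,.0015);print((np.linalg.inv(Q)@T).round(4))
a=r.snapshot("top");b=r.snapshot("scene")
cv2.imwrite("pics/p17.png",np.hstack([cv2.resize(a[180:285,210:295],(324,400),interpolation=2),cv2.resize(b[160:270,250:380],(473,400),interpolation=2)]))
ths=np.linspace(22,0,13)[1:]
rows([casbox(-.097-.003*(22-t)/22,.0025*t/22,t,.0015) for t in ths],1)
```

```text
[ 0.1  0.8 -2.6]
[[ 1.e+00 -7.e-04  7.e-04 -0.e+00]
 [ 7.e-04  1.e+00 -7.e-04 -8.e-04]
 [-7.e-04  7.e-04  1.e+00  4.e-04]
 [ 0.e+00  0.e+00  0.e+00  1.e+00]]
0.001, 0.014, 0.044, 0.0099, -0.0002, -0.0003, 1,
0, 0.006, 0.045, 0.0102, 0, 0, 1,
0, 0.006, 0.044, 0.0102, 0, 0, 1,
0, 0.006, 0.045, 0.0102, 0, 0, 1,
0, 0.007, 0.044, 0.0102, 0, 0, 1,
0, 0.006, 0.045, 0.0102, 0, 0, 1,
0, 0.006, 0.045, 0.0102, 0, 0, 1,
0, 0.007, 0.045, 0.0101, 0, 0, 1,
0, 0.006, 0.045, 0.0102, 0, 0, 1,
0, 0.007, 0.046, 0.0102, 0, 0, 1,

0, 0.006, 0.045, 0.0102, 0, 0, 1,
0, 0.007, 0.046, 0.0102, 0, 0, 1,
```

View pics/p17.png

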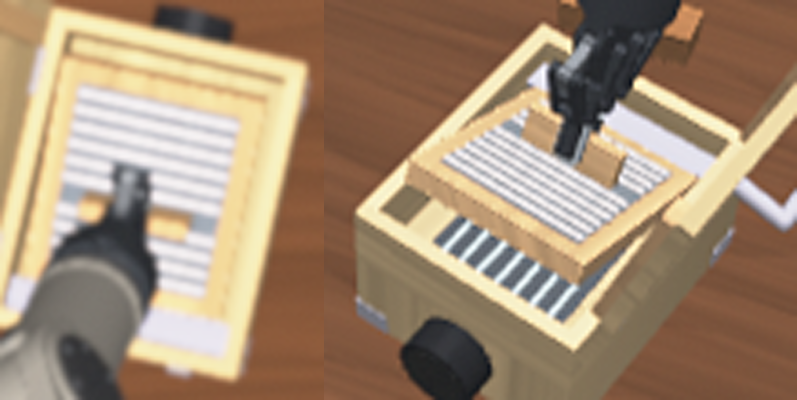

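Emit:
{"api": "play_rows", "payload": {"series": [0,0.014,0.044,0.01,0,0,1,0,0.006,0.045,0.0102,0,0,1,0,0.006,0.044,0.0102,0,0,1,0,0.006,0.045,0.0102,0,0,1,0,0.007,0.044,0.0102,0,0,1,0,0.006,0.045,0.0102,0,0,1,0,0.006,0.045,0.0102,0,0,1,0,0.007,0.045,0.0102,0,0,1,0,0,0,0,0,0,1,0,0,0,0,0,0,1]}}

```text
time_s: 25.1
eef_pos: [0.5256, 0.1341, 0.1136]
eef_rot: [[0.232, 0.965, 0.123], [0.973, -0.23, -0.029], [0.001, 0.127, -0.992]]
wrist_force: [0.1, 0.6, -3.7]
gripper_width: 0.0108
```

Run:
```python
from h import *
T=now();print(r.get_obs()["wrist_force"].round(1))
th=22*4/12;Q=casbox(-.097-.003*(22-th)/22,.0025*th/22,th,.0015);print((np.linalg.inv(Q)@T).round(4))
a=r.snapshot("top");b=r.snapshot("scene")
cv2.imwrite("pics/p18.png",np.hstack([cv2.resize(a[180:285,210:295],(324,400),interpolation=2),cv2.resize(b[160:270,250:380],(473,400),interpolation=2)]))
ths=np.linspace(th,0,6)[1:]
rows([casbox(-.097-.003*(22-t)/22,.001+.002*t/22,t,.0015) for t in ths],1)
```

```text
[ 0.1  0.6 -3.7]
[[ 1.e+00 -4.e-04  5.e-04 -1.e-04]
 [ 4.e-04  1.e+00 -9.e-04 -3.e-04]
 [-5.e-04  9.e-04  1.e+00  1.e-04]
 [ 0.e+00  0.e+00  0.e+00  1.e+00]]
-0.001, 0.014, 0.025, 0.0079, -0.0003, 0, 1,
0, 0.005, 0.035, 0.0081, 0, 0, 1,
0, 0.006, 0.036, 0.0082, 0, 0, 1,
0, 0.005, 0.036, 0.0081, 0, 0, 1,
0, 0.006, 0.036, 0.0082, 0, 0, 1,
```

View pics/p18.png

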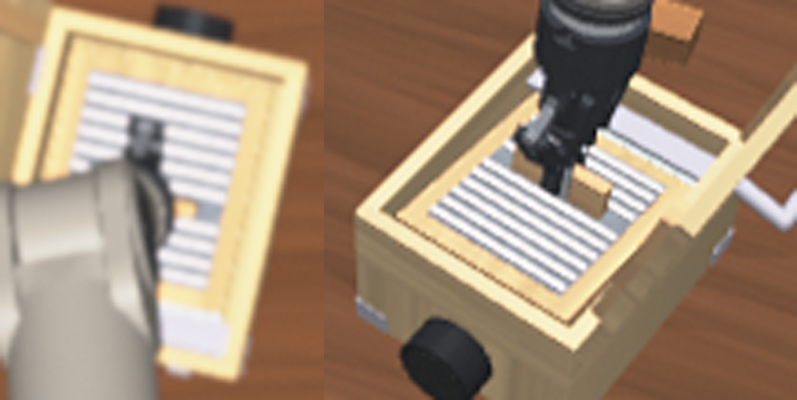

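Emit:
{"api": "play_rows", "payload": {"series": [0,0.014,0.025,0.0079,0,0,1,0,0.005,0.035,0.0081,0,0,1,0,0.006,0.036,0.0082,0,0,1,0,0.005,0.036,0.0081,0,0,1,0,0.006,0.036,0.0082,0,0,1,0,0,0.01,0,0,0,1,0,0,0,0,0,0,1,0,0,0,0,0,0,1,0,0,0,0,0,0,1,0,0,0,0,0,0,1]}}

```text
time_s: 26.45
eef_pos: [0.529, 0.1335, 0.1006]
eef_rot: [[0.232, 0.973, 0.0], [0.973, -0.232, 0.001], [0.001, -0.0, -1.0]]
wrist_force: [-0.8, -0.2, -1.0]
gripper_width: 0.0109
```

Run:
```python
from h import *
T=now();print(r.get_obs()["wrist_force"].round(1),r.get_obs()["torque"].round(2),r.get_obs()["joint_pos"].round(0))
Q=casbox(-.100,.0,0,.0015);print((np.linalg.inv(Q)@T).round(4))
a=r.snapshot("top");b=r.snapshot("scene")
cv2.imwrite("pics/p19.png",np.hstack([cv2.resize(a[180:285,210:295],(324,400),interpolation=2),cv2.resize(b[130:260,250:404],(473,400),interpolation=2)]))
```

```text
[-0.8 -0.2 -1. ] [ 0.04 -0.02  0.03] [-36.  25.  27.  99. -13.  59. -18.]
[[ 1.e+00 -0.e+00  8.e-04  1.e-04]
 [ 0.e+00  1.e+00 -2.e-04  1.e-04]
 [-8.e-04  2.e-04  1.e+00 -2.e-04]
 [ 0.e+00  0.e+00  0.e+00  1.e+00]]
```

View pics/p19.png

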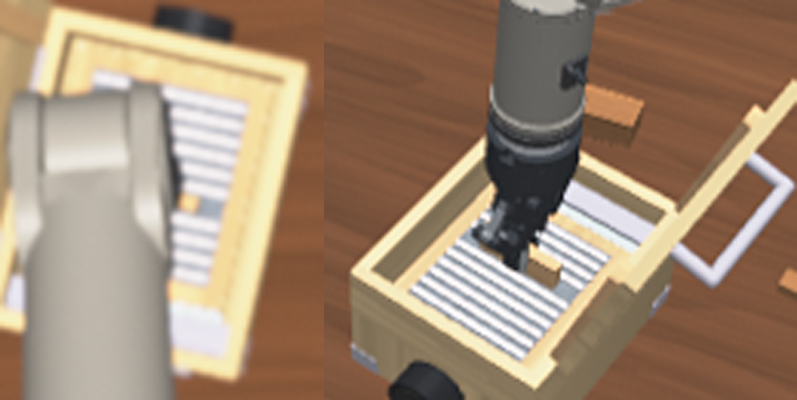

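Emit:
{"api": "play_rows", "payload": {"series": [0,0,0.012,0,0,0,1,0,0,0.012,0,0,0,1,0,0,0,0,0,0,1,0,0,-0.01,0,0,0,0.6,0,0,0,0,0,0,0.5,0,0,0,0,0,0,0.5,0,0,0,0,0,0,0.5,0,0,-0.1,0,0,0,0.5,0,0,-0.2,0,0,0,0.5,0,0,-0.3,0,0,0,0.5]}}

```text
time_s: 27.8
eef_pos: [0.529, 0.1332, 0.1456]
eef_rot: [[0.232, 0.973, -0.0], [0.973, -0.232, 0.001], [0.0, -0.0, -1.0]]
wrist_force: [-0.1, -0.8, 0.2]
gripper_width: 0.0426
```

Emit:
{"api": "play_rows", "payload": {"series": [0,0,-0.4,0,0,0,0.5,0,0,-0.5,0,0,0,0.5,0,0,-0.5,0,0,0,0.5,0,0,-0.5,0,0,0,0.5,-0.4,0,0,0,0,0,0.5,-0.5,0,0,0,0,0,0.5,-0.5,0,0,0,0,0,0.5,-0.5,0,0,0,0,0,0.5,-0.5,0,0,0,0,0,0.5,-0.5,0,0,0,0,0,0.5]}}

```text
time_s: 29.05
eef_pos: [0.4784, -0.0798, 0.2883]
eef_rot: [[0.232, 0.973, 0.002], [0.973, -0.232, 0.001], [0.002, 0.002, -1.0]]
wrist_force: [0.7, -0.1, -0.2]
gripper_width: 0.0427
```

Run:
```python
from h import *
print(r.get_obs()["wrist_force"].round(1),now()[:3,3])
a=r.snapshot("top");b=r.snapshot("scene");cv2.imwrite("pics/top20.png",a);cv2.imwrite("pics/scene20.png",b)
cv2.imwrite("pics/p20.png",np.hstack([cv2.resize(a[180:285,210:295],(324,400),interpolation=2),cv2.resize(b[130:260,250:404],(473,400),interpolation=2)]))
```

```text
[ 0.7 -0.1 -0.2] [ 0.47843405 -0.0798461   0.28831567]
```

View pics/p20.png

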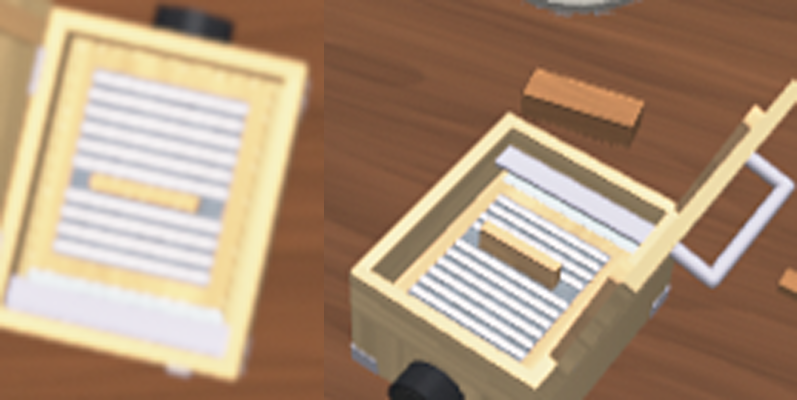

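View pics/top20.png

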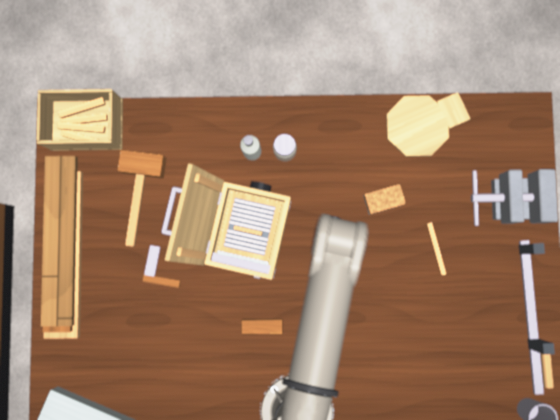

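Run:
```python
from h import *
def rib(n,roi,lo,hi):
    a=cv2.imread(f"pics/{n}20.png");f=8;x0,y0,x1,y1=roi
    c=cv2.resize(a[y0:y1,x0:x1],None,fx=f,fy=f,interpolation=2)
    m=cv2.inRange(cv2.cvtColor(c,cv2.COLOR_BGR2HSV),lo,hi)
    k=max(cv2.findContours(m,0,2)[0],key=cv2.contourArea);b=(cv2.boxPoints(cv2.minAreaRect(k))+.5)/f-.5+[x0,y0]
    return b
b=rib("top",(230,222,266,237),(10,70,170),(35,255,255))
w=np.array([onz("top",p,.125) for p in b]);d=w-BO;e=np.roll(w,-1,0)-w
print("rib box xy",np.c_[d@bx,d@by].mean(0).round(4),np.linalg.norm(e,axis=1).round(4),np.degrees(np.arctan2(e[:,1],e[:,0])).round(1))
roi=(275,185,370,265);sc=8;a=cv2.imread("pics/scene20.png");c=cv2.resize(a[roi[1]:roi[3],roi[0]:roi[2]],None,fx=sc,fy=sc,interpolation=2)
x0,y0=(d@bx).mean(),(d@by).mean()
for q in[(.1,.075,.02),(.1,-.075,.02),(-.006,.04,.05),(.006,-.04,.05),(-.006,-.04,.05),(.006,.04,.05),(.006,.04,.02),(.006,-.04,.02)]:
    u=proj("scene",box(q[0]+x0,q[1]+y0,.075+q[2]));cv2.circle(c,tuple(((u-roi[:2]+.5)*sc-.5).astype(int)),5,(0,0,255),2)
cv2.imwrite("pics/p21.png",c[:600])
```

```text
rib box xy [-0.0002 -0.0004] [0.0111 0.0804 0.0111 0.0803] [ -12.9 -103.3  166.9   76.7]
```

View pics/p21.png

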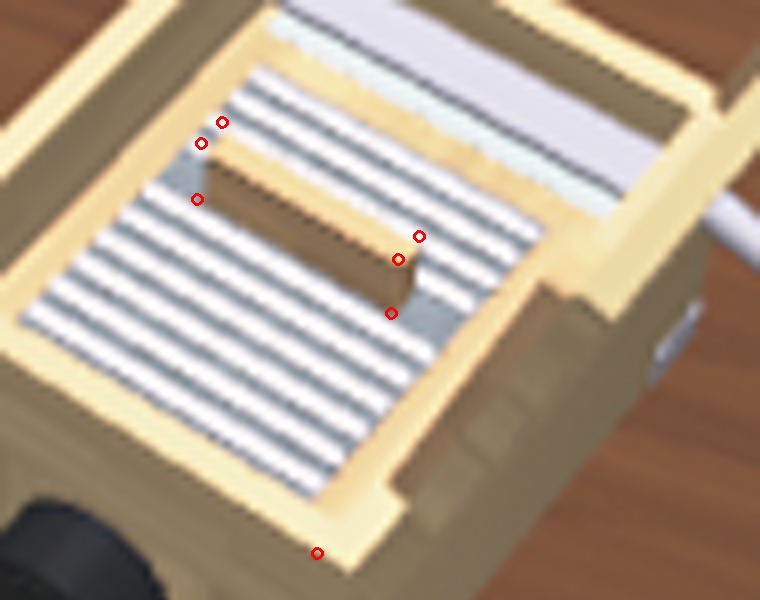

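Run:
```python
from cell import r
print(r.get_obs()["wrist_force"],r.finish_job())
```

```text
the job is handed in; nothing more can be done
[-0.27850408  0.4829494  -0.33090924] None
```

The lid stands open by itself and the cassette lies flat in the bay with its tongue under the ledge. I handed the job in at about 29 s, and no verdict was reported.

**What I did:** I gripped the lid handle and swung the lid to about 103°, where letting go let it fall back to its stop. I then picked the cassette up by its rib, tilted it 22°, slid the tongue under the near-end ledge, swung the other end down, released it and moved the arm away.

**Last checks:**
- **Cassette position:** the rib measured within 0.5 mm of the bay centre in the top view, in line with the box. Its 80 mm length fits it lying at seated height.
- **Seating:** the wrist felt almost no force during the hooking and swing. The part of the cassette's weight it carried dropped as the cassette met the floor.
- **Lid and bench:** the lid was still open in the final pictures. The other things on the bench looked unmoved compared with the first picture, judged by eye.
- **Robot:** the wrist force was near zero at the end, with the gripper clear of everything.

**Not as planned:**
- **Lid swing:** joint 6 reached its limit at 116.5°, and the wrist force rose to about 54 N in the reading there. I finished the swing with less tilt, and the bar slipped about 10 mm in the pads.
- **Camera disagreement:** in the scene view the rib sits a little over 1 pixel (about 3 mm) from where I predicted it. That is slightly more than the 2 mm calibration, and it lies on the lower side, not high.

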